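# Put the membrane filters away in the bench drawer and hang up its dials

### The job

Stand every membrane capsule filter from the worktop, neck up, in the open drawer of the small bench unit, then push the drawer fully home until it seats on its catch. Hang each dial plate that stands in a bench stand on a hook of its own on top of the unit, by its window, with the marked face outward (away from the hook plate), and leave it hanging still. Do not disturb the bench timer or the forceps.

Things in the scene. Friction and masses are not known exactly. Their poses are not given: they have to be found in the camera images.
- unit: fixed grey bench drawer unit, 150 mm deep (its x), 130 mm wide (its y), 88 mm high, origin at the centre of its underside; its front (the drawer side) looks along its own -x, z up. On its top an upright aluminium hook plate 120 mm wide, with its face at x = +37 mm, rises to z = 190 mm; two steel hooks point from that face towards -x
- drawer (a joint): how far the one drawer of the unit is open, in m: 0 = fully home, 0.105 = fully out; it slides along the unit's x, pushing towards the unit's +x shuts it. Light friction (1 N); a sprung ball catch resists with 3 to 5 N from 0.011 to 0.005 m and then pulls it home against the stop; it stays where it is left
- drawer_floor (a point): point on the drawer's inner floor, 35 mm above the worktop, moves with the drawer, axes as the unit's. From it the clear inside spans y = -54 to +54 mm, x = -55 (front panel) to +69 mm; side and back walls 22 mm high. Open by j, the front j of it is uncovered, the rest under the unit's top. Five filters fit at (x, y) = (-32, +-34), (12, +-34), (-10, 0) mm
- drawer_front (a point): centre of the outside of the drawer's front panel (130 mm wide, from 26 to 84 mm above the worktop, flat; a thin pull lip 70 mm wide stands out 7 mm near its upper edge at 77 to 82 mm), moves with the drawer; axes as the unit's
- hook_1 (a point): hook 1: point on the axis of its level round steel pin (7 mm thick, along the unit's x), 32 mm out from the hook plate's face, where a dial should hang; 186 mm above the worktop, hooks 78 mm apart; axes as the unit's. 24 mm further to -x the end turns up over 6 mm, its highest point 11.5 mm above the axis. The hook plate ends 4 mm above the axis
- hook_1_root (a point): where the pin of hook 1 meets the hook plate's face, 32 mm behind point hook_1 (unit's +x)
- hook_2 (a point): hook 2: point on the axis of its level round steel pin (7 mm thick, along the unit's x), 32 mm out from the hook plate's face, where a dial should hang; 186 mm above the worktop, hooks 78 mm apart; axes as the unit's. 24 mm further to -x the end turns up over 6 mm, its highest point 11.5 mm above the axis. The hook plate ends 4 mm above the axis
- hook_2_root (a point): where the pin of hook 2 meets the hook plate's face, 32 mm behind point hook_2 (unit's +x)
- stand_a: fixed grey plastic bench stand, 40 mm deep (its x), 80 mm wide (its y), 22 mm high; a 12.5 mm wide slot along its y, 16 mm deep, in which a dial plate may stand upright; origin at the centre of its underside. (A fixed pipe manifold, up to 0.12 m high, runs behind the stands and the unit from x = 0.48 m)
- dial_a: aluminium plate, 10 mm thick (x), 60 wide (y), 118 tall (z), 90 g; origin at mid bottom edge. Lowest 56 mm: plate with a white round dial with black ticks on one face only, the marked face, looking along its -x; then a window right through, 24 mm wide, 26 high; then a solid tab 40 mm wide, 36 high to pinch. Starts upright in stand_a, facing either way; may be absent
- dial_a_tab (a point): centre of the tab of dial_a, 100 mm above its bottom edge (18 mm below its top edge); axes as body dial_a
- dial_a_eye (a point): middle of the upper edge of the window of dial_a (82 mm above its bottom edge), at mid thickness: when hung, it rests on the top of the pin, 3.5 mm above the pin's axis; axes as body dial_a (-x is where the marked face looks)
- stand_b: fixed grey plastic bench stand, 40 mm deep (its x), 80 mm wide (its y), 22 mm high; a 12.5 mm wide slot along its y, 16 mm deep, in which a dial plate may stand upright; origin at the centre of its underside. (A fixed pipe manifold, up to 0.12 m high, runs behind the stands and the unit from x = 0.48 m)
- dial_b: aluminium plate, 10 mm thick (x), 60 wide (y), 118 tall (z), 90 g; origin at mid bottom edge. Lowest 56 mm: plate with a white round dial with black ticks on one face only, the marked face, looking along its -x; then a window right through, 24 mm wide, 26 high; then a solid tab 40 mm wide, 36 high to pinch. Starts upright in stand_b, facing either way; may be absent
- dial_b_tab (a point): centre of the tab of dial_b, 100 mm above its bottom edge (18 mm below its top edge); axes as body dial_b
- dial_b_eye (a point): middle of the upper edge of the window of dial_b (82 mm above its bottom edge), at mid thickness: when hung, it rests on the top of the pin, 3.5 mm above the pin's axis; axes as body dial_b (-x is where the marked face looks)
- filter_1_mid (a point): a white membrane capsule filter: a ribbed disc 32 mm across and 12 mm thick, with a round neck 18 mm across standing 32 mm up from its middle (44 mm high in all, about 50 g); this point is its centre, 22 mm above its underside, z up through the neck; it stands on its disc on the worktop; some are absent in some starts
- filter_2_mid (a point): a white membrane capsule filter: a ribbed disc 32 mm across and 12 mm thick, with a round neck 18 mm across standing 32 mm up from its middle (44 mm high in all, about 50 g); this point is its centre, 22 mm above its underside, z up through the neck; it stands on its disc on the worktop; some are absent in some starts
- filter_3_mid (a point): a white membrane capsule filter: a ribbed disc 32 mm across and 12 mm thick, with a round neck 18 mm across standing 32 mm up from its middle (44 mm high in all, about 50 g); this point is its centre, 22 mm above its underside, z up through the neck; it stands on its disc on the worktop; some are absent in some starts
- filter_4_mid (a point): a white membrane capsule filter: a ribbed disc 32 mm across and 12 mm thick, with a round neck 18 mm across standing 32 mm up from its middle (44 mm high in all, about 50 g); this point is its centre, 22 mm above its underside, z up through the neck; it stands on its disc on the worktop; some are absent in some starts
- filter_5_mid (a point): a white membrane capsule filter: a ribbed disc 32 mm across and 12 mm thick, with a round neck 18 mm across standing 32 mm up from its middle (44 mm high in all, about 50 g); this point is its centre, 22 mm above its underside, z up through the neck; it stands on its disc on the worktop; some are absent in some starts
- bench_timer: a bystander: small bench timer, 68 x 68 x 20 mm, lying at the right; leave it alone
- forceps: a bystander: flat steel forceps, 117 x 24 x 11 mm, lying on the worktop between the stands and the filters; leave them alone. (Right behind the filters stands a tall fixed bath: front at x = 0.49 m, knobs out to 0.47 m, left side at y = -0.19 m, 0.36 m high, to be kept clear of by hand and arm)
Not all that is in view belongs to the job. Leave any pink or red look-alike of the dial_a alone.

How it is judged:
By the outcome, as a careful person would: the job done as asked, in the order asked, and still so for the second after the job is handed in, with the robot touching nothing.
Of dial_a, dial_b only 1 to 2 are there at a start; the rules pass over those that are not, and their reading is None.
Of filter_1, filter_2, filter_3, filter_4, filter_5 only 4 to 5 are there at a start; the rules pass over those that are not, and their reading is None.
At some moment in a run one of filter_1, filter_2, filter_3, filter_4, filter_5 may be knocked a few centimetres aside while the robot is not near it.
It also fails if it takes over 210 s, if anything falls off the work surface, if the arm or the gripper's body presses on something with over 40 N, if the wrist force passes 120 N, or if a joint passes its speed limit or range.

### The arm

A 6-joint arm with a two-finger parallel gripper is mounted at the origin on a cart in front of the work surface, level with it; the furniture and walls round the work are solid. World frame = base frame: x ahead of the robot, y to its left, z up, the work surface at z = 0. Lengths are in mm, angles in rad, forces in N, time in s.
With the tool pointing down it reaches from about 325 to 750 mm from the base axis. Payload 7.6 kg.
Tool frame: the origin (TCP) lies on the centre line of the jaws, within the pads' length; the fingertips stand 11 mm ahead of it and the grasp point (between the pads) lies 8 mm behind it (robot.tip_reach is the z of the fingertips in the tool frame, in mm); z points along the fingers, y is the line along which they close (so a half turn about z gives the same grasp; the last joint's range is limited). The gripper opens to 85 mm and grips with 20 to 120 N. Pads are 22 mm wide; open, the fingers measure 114 mm over their backs; the gripper's body (76 mm by 85 mm) begins 54 mm behind the grasp point. The pads swing forward as they close: fully open they stand 13 mm farther back than shut.
Start: joints at [-1.26, 0.052, 1.401, -0, 1.689, -0.07], TCP at [195.148, -487.403, 242.323] pointing down, gripper open.
Joint ranges: [-2.9, 2.9], [-0.91, 2.17], [0.12, 2.37], [-1.06, 4.2], [0.26, 2.73], [-2.93, 2.93]. Speed limits (rad/s): [2.57, 2.57, 3.01, 3.14, 3.14, 3.14].

### API

Orientations are given as [roll, pitch, yaw] about the fixed x, y, z axes, in that order (R = Rz(yaw) Ry(pitch) Rx(roll)).
In Python, from bench import robot gives the robot as it stands.
- The arm moves only by the shell command python3 -m inch 'ROWS'. ROWS is JSON, a list of rows, each a list of 3 entries, a list of its own where there are three numbers: the closure, from -1 (fully open) to 1 (shut), then the shift along the tool's x, y, z in units of 0.4 m (1.0 is 0.4 m), then the turn, a rotation vector about the tool's x, y, z in units of 45 degrees (1.0 is 45 degrees). In form: [[hand, [x, y, z], [ax, ay, az]], ...]. A call has 1 to 10 rows; each row shifts and turns the commanded pose from where the row before left it, along the tool's axes as they then stand; what a row does not reach is not made up. A row lasts 1/10 s, in which the tool goes at most 50 mm and 8.59 degrees, less where a joint would pass 70% of its speed; a pose out of reach is approached as far as the arm can. A call with a number of a shift or a turn outside -1 to 1 is refused whole. A call with a gripper value outside its range is refused whole. The fingers move at their own pace and stop on an object; the grip force is fixed at half the most. Time passes only in rows, so rows that do not move let the fingers close. It gives the time, the measured TCP pose, the force, the opening and the grip force at its end, in the units of the state.
- robot.sense(): the state, without advancing time (a new reading comes with each control period).
- robot.capture(name): name is "scene" or "top" or "wrist"; returns a dict with "color" (384x512x3 uint8, blue, green, red), "range_z" (384x512 float32, mm along the optical axis (not along the pixel's ray), 0 where there is no reading), "vertical_fov" (degrees; the focal length in pixels is half the picture's height over the tangent of half this angle, whatever the lens; pixels are square), "cx", "cy" (the principal point, pixels), "rvec" (rotation vector, rad) and "tvec" (3), from world to camera coordinates, as OpenCV has them; the wrist camera has in their place "hand_eye" (4x4, takes a point from camera to tool coordinates, whose origin is the TCP and whose axes are the flange's). Camera axes: x right, y down, z forward; pixel columns grow to the right and rows downward; lengths in mm; the calibration is good to about 2 mm. The wrist camera is an equidistant fisheye: a pixel r from the principal point sees the ray r / f radians off the axis. A picture is of the moment at which its call begins: read the wrist's pose just before it.
- robot.close_job(): hands the job in; it is judged then, once.
The state is a dict: "clock": time; "qpos": joint angles; "joint_vel": joint speeds; "joint_efforts": joint torques, N m; "ee_pos": TCP position; "tcp_rot": TCP orientation; "contact_force": force on the tool from outside, world axes, zero at the start; "torque": the same for the moment, N m; "gripper_width": finger opening in mm; "grasp_force": force on a finger pad.
Only numpy, scipy, OpenCV 4.12 (cv2) and the standard library are available. Lean on these libraries where they do the work, as an engineer would, in place of code of your own. Each camera call takes 0.05 s, during which the arm holds its last target. There are 200 camera calls.

## Working session

There is one attempt and no reset: what is moved stays moved. The work goes in short steps, Python scripts to look and compute and a shell command to move; the robot and the scene stay as the last step left them, time stands still between calls to the robot, and variables do not carry over. Pictures are saved under pics/ and viewed, at most 14 in all, crops included, and the job is handed in when it is done.

```bash
mkdir -p pics; ls
cat > h.py <<'E'
import numpy as np, cv2
from bench import robot
from scipy.spatial.transform import Rotation as R
def cap(n,fn=None):
    s=robot.sense(); c=robot.capture(n); c['s']=s
    if fn: cv2.imwrite('pics/'+fn,c['color'])
    return c
def world(c,uv):
    "pixels + depth -> world"
    uv=np.atleast_2d(uv).astype(int); f=192/np.tan(np.radians(c['vertical_fov'])/2)
    z=c['range_z'][uv[:,1],uv[:,0]]
    if 'rvec' in c:
        p=np.c_[(uv[:,0]-c['cx'])/f*z,(uv[:,1]-c['cy'])/f*z,z]
        Rm=cv2.Rodrigues(np.array(c['rvec'],float))[0]
        return (p-np.ravel(c['tvec']))@Rm
    d=uv-np.array([c['cx'],c['cy']]); r=np.hypot(*d.T)+1e-9; t=r/f
    p=np.c_[d/r[:,None]*np.tan(t)[:,None]*z[:,None],z]
    H=np.array(c['hand_eye']); p=p@H[:3,:3].T+H[:3,3]
    s=c['s']; return p@R.from_euler('xyz',s['tcp_rot']).as_matrix().T+s['ee_pos']
def cloud(c,zmax=3000):
    v,u=np.nonzero((c['range_z']>0)&(c['range_z']<zmax)); uv=np.c_[u,v]
    return uv,world(c,uv)
E
python3 - <<'E'
from h import *
print(robot.sense())
for n in('scene','top','wrist'):
    c=cap(n,n+'0.png'); print(n,c['vertical_fov'],c.get('tvec'),c.get('hand_eye'))
a=cv2.imread('pics/scene0.png');b=cv2.imread('pics/top0.png')
E
```

```text
pics
{'clock': 0.0, 'qpos': array([-1.26029741e+00,  5.28546244e-02,  1.40170830e+00, -1.38440376e-05,
        1.68857643e+00, -7.03055702e-02]), 'joint_vel': array([ 6.53097772e-04, -9.83996221e-05,  3.04796673e-04,  7.07084202e-04,
        7.18217990e-04, -1.62843760e-03]), 'joint_efforts': array([ 5.46830561e-04, -3.81659460e+01, -3.60192990e+01, -9.33940396e-05,
        5.94584970e-03,  3.52728227e-05]), 'ee_pos': array([ 195.05750763, -487.12724459,  241.4713458 ]), 'tcp_rot': array([-3.14004880e+00, -9.49358913e-05,  3.80802795e-01]), 'contact_force': array([ 0.81895201,  0.22480074, -0.28089926]), 'torque': array([-0.02735358,  0.03460028, -0.04653687]), 'grasp_force': 0.0, 'gripper_width': 85.4033203686463}
scene 49.518498311150005 [-314.47643915  286.61647279 1161.64958824] None
top 53.7660384230787 [ -41.53410242  505.57268855 1346.64760455] None
wrist 65.70646984690485 None [[ 5.36064729e-05 -9.51130847e-01 -3.08788130e-01  7.91168739e+01]
 [ 9.99999524e-01  3.51894145e-04 -9.10303543e-04  3.01441268e-01]
 [ 9.74478515e-04 -3.08787934e-01  9.51130413e-01 -1.33240682e+02]
 [ 0.00000000e+00  0.00000000e+00  0.00000000e+00  1.00000000e+00]]
```

View pics/scene0.png

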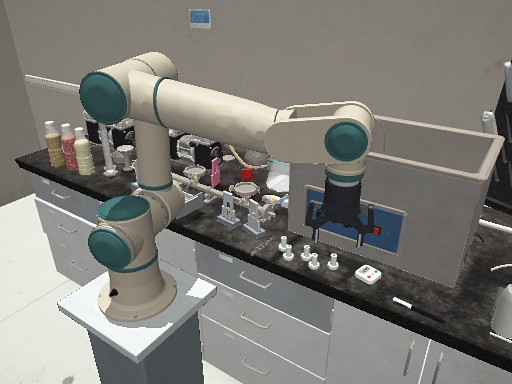

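View pics/top0.png

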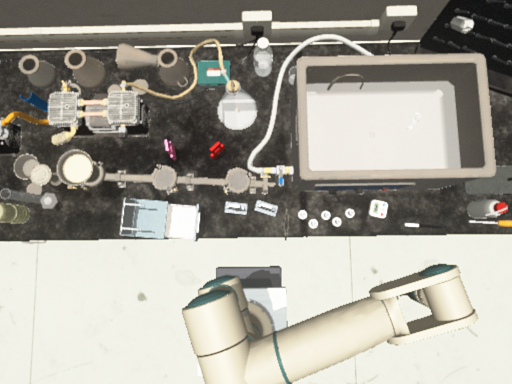

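Run:
```python
from h import *
a=cv2.imread('pics/top0.png');s=cv2.imread('pics/scene0.png')
A=cv2.resize(a[185:245,110:290],None,fx=4.4,fy=4.4,interpolation=3)
B=cv2.resize(s[160:280,135:360],(792,330),interpolation=3)[:, :]
B=cv2.resize(s[165:270,130:355],(792,336),interpolation=3)
o=np.zeros((600,792,3),np.uint8);o[:264]=A[:264,:792];o[264:]=B
cv2.imwrite('pics/crop0.png',o)
c=cap('top');uv,p=cloud(c)
for q in [(146,218),(168,206),(184,222),(184,207),(198,222),(236,208),(266,208),(303,214),(313,223),(325,215),(337,222),(350,213),(378,208),(287,222)]: print(q,world(c,q)[0].round())
c=cap('scene')
for q in [(229,210),(254,217),(215,172),(247,175),(283,243)]: print(q,world(c,q)[0].round())
```

```text
(146, 218) [403. 326.  90.]
(168, 206) [448. 262.  40.]
(184, 222) [389. 203.  42.]
(184, 207) [443. 205.  35.]
(198, 222) [387. 147.  79.]
(236, 208) [432.  13. 101.]
(266, 208) [431. -91.  92.]
(303, 214) [ 411. -223.   43.]
(313, 223) [ 378. -257.   46.]
(325, 215) [ 406. -300.   45.]
(337, 222) [ 380. -342.   43.]
(350, 213) [ 412. -390.   41.]
(378, 208) [ 430. -499.   14.]
(287, 222) [ 385. -168.   -1.]
(229, 210) [438.  11.  55.]
(254, 217) [440. -93.  60.]
(215, 172) [655. 250.  57.]
(247, 175) [643.  78.  92.]
(283, 243) [ 404. -230.   27.]
```

View pics/crop0.png

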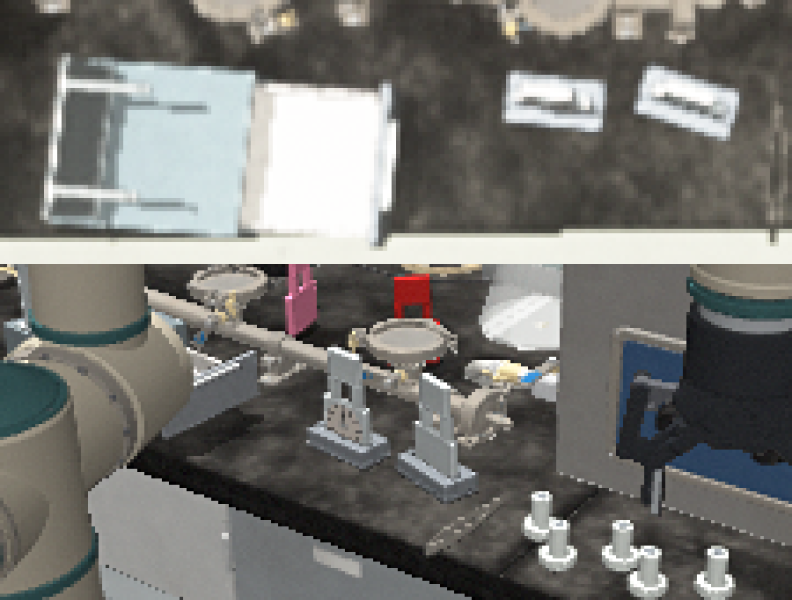

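```bash
cat >> h.py <<'E'
def ray(c,uv,z):
    "pixels (top/scene) cast on plane of height z"
    uv=np.atleast_2d(uv).astype(float); f=192/np.tan(np.radians(c['vertical_fov'])/2)
    Rm=cv2.Rodrigues(np.array(c['rvec'],float))[0]; o=-Rm.T@np.ravel(c['tvec'])
    d=np.c_[(uv-[c['cx'],c['cy']])/f,np.ones(len(uv))]@Rm
    return o+d*((z-o[2])/d[:,2])[:,None]
def filters(c):
    uv,p=cloud(c)
    m=(p[:,0]>320)&(p[:,0]<480)&(p[:,1]<-170)&(p[:,1]>-460)&(p[:,2]>8)&(p[:,2]<60)
    I=np.zeros((384,512),np.uint8); I[uv[m][:,1],uv[m][:,0]]=1
    H=np.zeros((384,512)); H[uv[:,1],uv[:,0]]=p[:,2]
    n,l,st,ce=cv2.connectedComponentsWithStats(I)
    out=[]
    for i in range(1,n):
        if st[i,4]<12: continue
        v,u=np.nonzero((l==i)&(H>32))
        if len(u)<3: continue
        out.append([st[i,4],len(u),*ray(c,[u.mean(),v.mean()],42)[0].round(1)[:2],*ray(c,ce[i],20)[0].round(1)[:2]])
    return out
E
python3 - <<'E'
from h import *
c=cap('top')
for f in filters(c): print(f)
uv,p=cloud(c)
def box(name,x0,x1,y0,y1,z0,z1):
    m=(p[:,0]>x0)&(p[:,0]<x1)&(p[:,1]>y0)&(p[:,1]<y1)&(p[:,2]>z0)&(p[:,2]<z1)
    q=p[m]; r=cv2.minAreaRect(q[:,:2].astype(np.float32)); print(name,m.sum(),np.round(r[0],1),np.round(r[1],1),round(r[2],2),'zmed',np.median(q[:,2]).round(1), cv2.boxPoints(r).round(0).tolist())
box('unit top',300,480,200,480,84,94)
box('panel',300,500,100,170,70,90)
box('hooks',300,500,200,480,170,210)
box('dialA',390,480,-30,60,105,140)
box('dialB',390,480,-140,-50,105,140)
box('standA',390,480,-40,70,12,30)
box('standB',390,480,-150,-40,12,30)
box('forceps',300,480,-210,-130,4,20)
box('floor',300,500,160,250,30,42)
E
```

```text
[np.int32(59), 24, np.float64(411.9), np.float64(-394.8), np.float64(411.5), np.float64(-393.8)]
[np.int32(53), 20, np.float64(409.8), np.float64(-223.7), np.float64(409.6), np.float64(-223.3)]
[np.int32(58), 21, np.float64(405.7), np.float64(-308.1), np.float64(406.6), np.float64(-307.0)]
[np.int32(61), 20, np.float64(381.1), np.float64(-346.6), np.float64(381.8), np.float64(-344.9)]
[np.int32(60), 19, np.float64(376.7), np.float64(-261.6), np.float64(376.6), np.float64(-260.8)]
unit top 1126 [402.  330.5] [148.5 129.5] 84.86 zmed 88.5 [[331.0, 262.0], [460.0, 251.0], [473.0, 399.0], [344.0, 410.0]]
panel 136 [385.1 149.5] [ 15.4 128.7] 83.91 zmed 82.8 [[320.0, 149.0], [448.0, 135.0], [450.0, 150.0], [322.0, 164.0]]
hooks 197 [403.6 338.9] [ 69.3 117.4] 84.39 zmed 188.1 [[342.0, 310.0], [459.0, 299.0], [465.0, 368.0], [349.0, 379.0]]
dialA 39 [437.3  16.9] [38. 10.] 82.94 zmed 123.0 [[430.0, -1.0], [440.0, -3.0], [445.0, 35.0], [435.0, 36.0]]
dialB 40 [435.2 -91.9] [39.3  9.9] 71.41 zmed 122.5 [[424.0, -109.0], [434.0, -112.0], [446.0, -75.0], [437.0, -72.0]]
standA 163 [437.1  17.5] [79.7 39.8] 81.97 zmed 22.3 [[412.0, -19.0], [451.0, -25.0], [462.0, 54.0], [423.0, 60.0]]
standB 160 [431.8 -90.8] [79.6 47.3] 72.39 zmed 21.8 [[397.0, -122.0], [442.0, -136.0], [466.0, -60.0], [421.0, -46.0]]
forceps 108 [ 397.7 -170. ] [ 77.8 157.1] 89.01 zmed 5.2 [[318.0, -208.0], [476.0, -210.0], [477.0, -132.0], [320.0, -130.0]]
floor 674 [390.4 209.4] [ 88.3 108.3] 84.71 zmed 35.4 [[332.0, 170.0], [440.0, 160.0], [448.0, 248.0], [341.0, 258.0]]
```

```bash
cat >> h.py <<'E'
def rel(*pts,psi=None):
    "shift units of successive world targets from the present pose, and turn units to yaw psi (deg)"
    s=robot.sense(); yaw=s['tcp_rot'][2]; p=np.array(s['ee_pos'])
    print('tcp',p.round(1),'rpy',np.degrees(s['tcp_rot']).round(1),'w',round(s['gripper_width'],1),'t',round(s['clock'],1))
    if psi is not None:
        print('turn az',round(-((psi-np.degrees(yaw)+180)%360-180)/45,3)); yaw=np.radians(psi)
    M=R.from_euler('xyz',[np.pi,0,yaw]).as_matrix()
    for q in pts:
        print(q,((np.array(q)-p)@M/400).round(4)); p=np.array(q,float)
U0=np.array([402,330.5]); UY=np.radians(84.9); J=91
def unit(x,y): return (U0+[x*np.cos(UY)-y*np.sin(UY),x*np.sin(UY)+y*np.cos(UY)]).round(1)
def slot(x,y): return unit(x-20-J,y)
E
python3 -m inch '[[0,[0.1,-0.02,0],[0,0,0]],[0,[0.1,-0.02,0],[0,0,0]],[0,[0.1,-0.025,0],[0,0,-0.1]],[0,[0.1,-0.025,0],[0,0,-0.115]],[0,[0,0,0],[0,0,-0.19]],[0,[0,0,0],[0,0,-0.19]],[0,[0,0,0],[0,0,-0.19]],[0,[0,0,0],[0,0,-0.19]],[0,[0,0,0],[0,0,-0.19]],[0,[0,0,0],[0,0,-0.19]]]'
python3 -m inch '[[0,[0,0,0],[0,0,-0.18]],[0,[0,0,0],[0,0,-0.18]],[0,[0,0,0],[0,0,-0.18]],[0,[0,0,0],[0,0,-0.18]],[0,[0,0,0],[0,0,-0.18]],[0,[0,0,0],[0,0,-0.18]],[0,[0,0,0],[0,0,-0.18]],[0,[0,0,0],[0,0,-0.18]],[0,[0,0,0],[0,0,-0.18]],[0,[0,0,0],[0,0,-0.18]]]'
python3 - <<'E'
from h import *
rel((412,-394,150),(412,-394,37),psi=180)
print(slot(10,35),slot(10,-35),slot(-12,0),slot(-32,34),slot(-32,-34))
E
```

```text
clock: 1.3
ee_pos: [328.3, -391.9, 242.2]
tcp_rot: [-3.142, -0.0, 1.451]
contact_force: [-0.6, -0.5, 0.2]
gripper_width: 42.6
grasp_force: 0.0
clock: 2.3
ee_pos: [328.3, -391.9, 242.2]
tcp_rot: [3.142, -0.0, 2.865]
contact_force: [-0.7, 0.1, 0.6]
gripper_width: 42.6
grasp_force: 0.0
tcp [ 328.3 -391.9  242.2] rpy [180.   -0.  164.1] w 42.6 t 2.3
turn az -0.353
(412, -394, 150) [-0.2093 -0.0052  0.2306]
(412, -394, 37) [ 0.     -0.      0.2825]
[358.2 233. ] [427.9 226.8] [391.1 208. ] [355.4 191.1] [423.2 185. ]
```

```bash
python3 -m inch '[[0,[0,0,0],[0,0,-0.18]],[0,[0,0,0],[0,0,-0.173]],[0,[-0.07,-0.0017,0.07],[0,0,0]],[0,[-0.07,-0.0017,0.07],[0,0,0]],[0,[-0.07,-0.0017,0.09],[0,0,0]],[0,[0,0,0],[0,0,0]],[0,[0,0,0],[0,0,0]]]'
python3 - <<'E'
from h import *
c=cap('wrist','w1.png'); 
uv,p=cloud(c,600)
m=(p[:,2]>36)&(p[:,2]<50)&(p[:,0]>330)&(p[:,0]<460)
I=np.zeros((384,512),np.uint8); I[uv[m][:,1],uv[m][:,0]]=1
n,l,st,ce=cv2.connectedComponentsWithStats(I)
for i in range(1,n):
    if st[i,4]>60:
        q=p[m][l[uv[m][:,1],uv[m][:,0]]==i]; print(st[i,4],ce[i].round(),q.mean(0).round(1),np.ptp(q,axis=0).round(0))
print(filters(cap('top')))
rel((412,-394,37))
E
```

```text
clock: 3.0
ee_pos: [412.1, -394.1, 149.6]
tcp_rot: [3.14, -0.002, 3.137]
contact_force: [-0.7, -0.1, 0.1]
gripper_width: 43.0
grasp_force: 0.0
345 [402. 152.] [ 377.2 -264.8   44.4] [18. 19. 12.]
371 [311. 155.] [ 382.2 -349.1   45.1] [17. 18. 12.]
356 [353. 184.] [ 406.8 -310.8   44.6] [17. 18. 11.]
293 [431. 187.] [ 410.2 -227.6   44. ] [18. 18. 12.]
378 [253. 190.] [ 412.2 -397.    44.8] [18. 17. 12.]
81 [499. 200.] [ 427.3 -120.4   42.7] [12.  9. 14.]
[[np.int32(59), 20, np.float64(409.8), np.float64(-223.7), np.float64(410.0), np.float64(-223.9)], [np.int32(59), 20, np.float64(405.9), np.float64(-308.4), np.float64(406.3), np.float64(-307.5)], [np.int32(57), 20, np.float64(377.0), np.float64(-261.2), np.float64(376.8), np.float64(-261.1)]]
tcp [ 412.2 -395.2  152.4] rpy [-1.799e+02  1.000e-01  1.797e+02] w 42.6 t 3.1
(412, -394, 37) [0.0006 0.0031 0.2884]
```

View pics/w1.png

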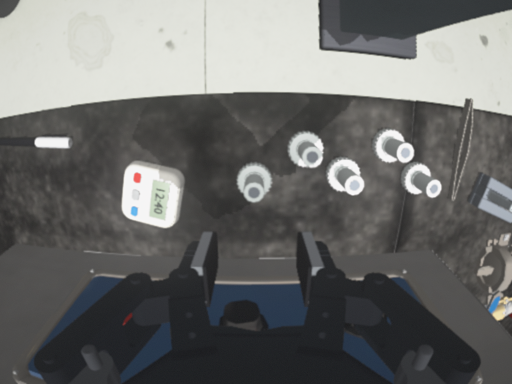

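```bash
python3 -m inch '[[0,[0,-0.005,0.1],[0,0,0]],[0,[0,0,0.1],[0,0,0]],[0,[0,0,0.08],[0,0,0]],[0,[0,0,0],[0,0,0]],[1,[0,0,0],[0,0,0]],[1,[0,0,0],[0,0,0]],[1,[0,0,0],[0,0,0]],[1,[0,0,0],[0,0,0]],[1,[0,0,0],[0,0,0]],[1,[0,0,0],[0,0,0]]]'
python3 -m inch '[[1,[0,0,-0.1],[0,0,0]],[1,[0,0,-0.1],[0,0,0]],[1,[0,0,-0.1],[0,0,0]],[1,[0,0,-0.1],[0,0,0]],[1,[0,0.1,0],[0,0,0]],[1,[0,0.12,0],[0,0,0]],[1,[0,0.12,0],[0,0,0]],[1,[0,0.12,0],[0,0,0]],[1,[0,0.12,0],[0,0,0]],[1,[0,0.12,0],[0,0,0]]]'
python3 -m inch '[[1,[0,0.12,0],[0,0,0]],[1,[0,0.12,0],[0,0,0]],[1,[0,0.12,0],[0,0,0]],[1,[0,0.12,0],[0,0,0]],[1,[0,0.12,0],[0,0,0]],[1,[0,0.12,0],[0,0,0]],[1,[0,0.1,0],[0,0,0]],[1,[0,0,0],[0,0,0]]]'
python3 - <<'E'
from h import *
rel((427.9,226.8,197),(427.9,226.8,74),psi=265)
c=cap('top','t2.png')
print(filters(c))
E
```

```text
clock: 4.1
ee_pos: [413.5, -398.1, 41.9]
tcp_rot: [-3.137, 0.004, 3.136]
contact_force: [-1.6, 0.4, 7.4]
gripper_width: 15.4
grasp_force: 58.7
clock: 5.1
ee_pos: [413.7, -114.8, 199.8]
tcp_rot: [-3.141, 0.003, 3.136]
contact_force: [1.3, 0.3, -0.9]
gripper_width: 15.2
grasp_force: 58.7
clock: 5.9
ee_pos: [415.2, 215.4, 199.5]
tcp_rot: [3.14, 0.002, 3.141]
contact_force: [0.1, -0.8, -0.8]
gripper_width: 15.4
grasp_force: 58.7
tcp [415.2 215.4 199.5] rpy [1.799e+02 1.000e-01 1.800e+02] w 15.4 t 5.9
turn az -1.889
(427.9, 226.8, 197) [-0.0312 -0.0291  0.0063]
(427.9, 226.8, 74) [-0.     -0.      0.3075]
[[np.int32(60), 21, np.float64(410.0), np.float64(-223.3), np.float64(409.9), np.float64(-223.8)], [np.int32(56), 21, np.float64(405.7), np.float64(-308.1), np.float64(405.5), np.float64(-307.9)], [np.int32(61), 20, np.float64(381.5), np.float64(-347.4), np.float64(382.0), np.float64(-345.7)], [np.int32(60), 20, np.float64(377.0), np.float64(-261.2), np.float64(376.2), np.float64(-260.8)]]
```

```bash
python3 -m inch '[[1,[0,0,0],[0,0,-0.189]],[1,[0,0,0],[0,0,-0.189]],[1,[0,0,0],[0,0,-0.189]],[1,[0,0,0],[0,0,-0.189]],[1,[0,0,0],[0,0,-0.189]],[1,[0,0,0],[0,0,-0.189]],[1,[0,0,0],[0,0,-0.189]],[1,[0,0,0],[0,0,-0.189]],[1,[0,0,0],[0,0,-0.189]],[1,[0,0,0],[0,0,-0.188]]]'
python3 - <<'E'
from h import *
c=cap('wrist','w2.png')
rel((427.9,226.8,120),(427.9,226.8,74),psi=265)
uv,p=cloud(c,600)
s=c['s']['ee_pos']; m=(np.hypot(p[:,0]-s[0],p[:,1]-s[1])<30)&(p[:,2]<s[2]+20)&(p[:,2]>110)
print(m.sum(), p[m].min(0).round(1), p[m].max(0).round(1))
m=(p[:,2]>30)&(p[:,2]<40)&(p[:,0]>300)&(p[:,0]<480)&(p[:,1]>120)&(p[:,1]<300)
print('floor',m.sum(),[x for x in cv2.minAreaRect(p[m][:,:2].astype(np.float32))])
E
```

```text
clock: 6.95
ee_pos: [416.1, 210.3, 199.3]
tcp_rot: [-3.14, 0.0, -1.659]
contact_force: [0.8, -0.4, -0.8]
gripper_width: 14.7
grasp_force: 58.7
tcp [416.1 210.3 199.3] rpy [-179.9    0.   -94.6] w 15.0 t 7.0
turn az 0.008
(427.9, 226.8, 120) [-0.0436 -0.0258  0.1982]
(427.9, 226.8, 74) [-0.    -0.     0.115]
4007 [394.5 193.7 158.7] [437.  221.9 219.3]
floor 9955 [(391.3628234863281, 214.88076782226562), (133.22547912597656, 128.6846923828125), 84.45234680175781]
```

View pics/w2.png

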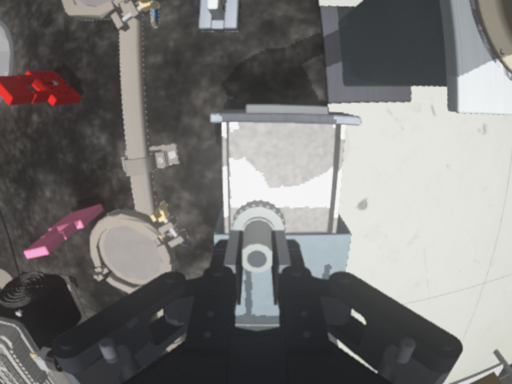

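```bash
python3 -m inch '[[1,[-0.0436,-0.026,0],[0,0,0]],[1,[0,0,0.1],[0,0,0]],[1,[0,0,0.1],[0,0,0]],[1,[0,0,0.06],[0,0,0]],[1,[0,0,0],[0,0,0]]]'
python3 - <<'E'
from h import *
rel((427.9,226.8,77),psi=265)
E
```

```text
clock: 7.5
ee_pos: [426.0, 226.1, 91.2]
tcp_rot: [3.136, -0.003, -1.667]
contact_force: [0.4, 0.5, -1.4]
gripper_width: 15.2
grasp_force: 58.7
tcp [426.  226.1  91.2] rpy [179.7  -0.2 -95.5] w 15.2 t 7.5
turn az -0.012
(427.9, 226.8, 77) [-0.0021 -0.0047  0.0356]
```

```bash
python3 -m inch '[[1,[-0.002,-0.004,0.018],[0,0,0]],[1,[0,0,0.018],[0,0,0]],[1,[0,0,0],[0,0,0]]]'
python3 -m inch '[[0.35,[0,0,0],[0,0,0]],[0.35,[0,0,0],[0,0,0]],[0.35,[0,0,0],[0,0,0]],[0.35,[0,0,0],[0,0,0]],[0.35,[0,0,-0.06],[0,0,0]],[0.35,[0,0,-0.1],[0,0,0]],[0.35,[0,0,-0.1],[0,0,0]],[0.35,[0,0,-0.05],[0,0,0]]]'
python3 - <<'E'
from h import *
rel((380,-346,197),(380,-346,38),psi=180)
E
```

```text
clock: 7.8
ee_pos: [429.6, 228.4, 80.2]
tcp_rot: [-3.141, 0.0, -1.664]
contact_force: [-0.7, -0.3, -0.8]
gripper_width: 15.2
grasp_force: 58.8
clock: 8.6
ee_pos: [430.3, 229.0, 208.1]
tcp_rot: [-3.137, 0.003, -1.664]
contact_force: [0.1, 0.6, 0.8]
gripper_width: 27.6
grasp_force: 0.0
tcp [430.3 229.  208.1] rpy [-1.797e+02  1.000e-01 -9.530e+01] w 27.6 t 8.6
turn az 1.882
(380, -346, 197) [ 0.1257 -1.4375  0.0276]
(380, -346, 38) [ 0.     -0.      0.3975]
```

```bash
python3 -m inch '[[0,[0,0,0],[0,0,0.188]],[0,[0,0,0],[0,0,0.188]],[0,[0,0,0],[0,0,0.188]],[0,[0,0,0],[0,0,0.188]],[0,[0,0,0],[0,0,0.188]],[0,[0,0,0],[0,0,0.188]],[0,[0,0,0],[0,0,0.188]],[0,[0,0,0],[0,0,0.188]],[0,[0,0,0],[0,0,0.188]],[0,[0,0,0],[0,0,0.188]]]'
python3 -m inch '[[0,[0.06,-0.1,0],[0,0,0]],[0,[0.06,-0.1,0],[0,0,0]],[0,[0,-0.12,0],[0,0,0]],[0,[0,-0.12,0],[0,0,0]],[0,[0,-0.12,0],[0,0,0]],[0,[0,-0.12,0],[0,0,0]],[0,[0,-0.12,0],[0,0,0]],[0,[0,-0.12,0],[0,0,0]],[0,[0,-0.12,0],[0,0,0]],[0,[0,-0.12,0],[0,0,0]]]'
python3 -m inch '[[0,[0,-0.12,0],[0,0,0]],[0,[0,-0.12,0],[0,0,0]],[0,[0,-0.04,0.1],[0,0,0]],[0,[0,0,0],[0,0,0]]]'
python3 - <<'E'
from h import *
cat='''
def wf(c,z0=36,z1=50,box=(330,460,-460,-190),zoff=0):
    uv,p=cloud(c,600)
    m=(p[:,2]>z0)&(p[:,2]<z1)&(p[:,0]>box[0])&(p[:,0]<box[1])&(p[:,1]>box[2])&(p[:,1]<box[3])
    I=np.zeros((384,512),np.uint8); I[uv[m][:,1],uv[m][:,0]]=1
    n,l,st,ce=cv2.connectedComponentsWithStats(I)
    for i in range(1,n):
        if st[i,4]>60:
            q=p[m][l[uv[m][:,1],uv[m][:,0]]==i]; print(st[i,4],ce[i].round(),q.mean(0).round(1),np.ptp(q,axis=0).round(0))
'''
open('h.py','a').write(cat); exec(cat)
wf(cap('wrist')); c=cap('top')
uv,p=cloud(c); m=(p[:,2]>70)&(p[:,2]<95)&(p[:,1]>160)&(p[:,1]<245)&(p[:,0]>335)&(p[:,0]<445); print('in drawer',m.sum(),p[m].mean(0).round(1))
rel((381.5,-347,38),psi=180)
E
```

```text
clock: 9.6
ee_pos: [429.3, 228.6, 204.0]
tcp_rot: [-3.142, 0.0, 3.137]
contact_force: [0.4, 0.1, -0.1]
gripper_width: 42.3
grasp_force: 0.0
clock: 10.6
ee_pos: [381.6, -237.6, 204.2]
tcp_rot: [-3.141, 0.001, -3.141]
contact_force: [1.4, 1.3, -0.5]
gripper_width: 42.5
grasp_force: 0.0
clock: 11.0
ee_pos: [380.0, -347.8, 158.6]
tcp_rot: [3.135, -0.006, 3.14]
contact_force: [0.4, 0.9, -0.7]
gripper_width: 42.7
grasp_force: 0.0
326 [349. 183.] [ 376.6 -264.    44.7] [17. 17. 11.]
349 [255. 189.] [ 381.7 -348.7   44.9] [18. 18. 11.]
343 [298. 215.] [ 406.2 -310.    44.7] [18. 18. 12.]
288 [381. 216.] [ 409.7 -226.9   44.3] [18. 18. 11.]
in drawer 24 [423.7 225.6  78.5]
tcp [ 381.9 -347.1  163.6] rpy [ 1.799e+02 -1.000e-01 -1.799e+02] w 42.6 t 11.1
turn az 0.001
(381.5, -347, 38) [1.00e-03 1.00e-04 3.14e-01]
```

```bash
python3 -m inch '[[0,[0,-0.001,0.11],[0,0,0]],[0,[0,0,0.11],[0,0,0]],[0,[0,0,0.092],[0,0,0]],[0,[0,0,0],[0,0,0]],[1,[0,0,0],[0,0,0]],[1,[0,0,0],[0,0,0]],[1,[0,0,0],[0,0,0]],[1,[0,0,0],[0,0,0]],[1,[0,0,0],[0,0,0]]]'
python3 -m inch '[[1,[0,0,-0.1],[0,0,0]],[1,[0,0,-0.1],[0,0,0]],[1,[0,0,-0.1],[0,0,0]],[1,[0,0,-0.1],[0,0,0]],[1,[0,0.1,0],[0,0,0]],[1,[0,0.12,0],[0,0,0]],[1,[0,0.12,0],[0,0,0]],[1,[0,0.12,0],[0,0,0]],[1,[0,0.12,0],[0,0,0]],[1,[0,0.12,0],[0,0,0]]]'
python3 -m inch '[[1,[0,0.12,0],[0,0,0]],[1,[0,0.12,0],[0,0,0]],[1,[0,0.12,0],[0,0,0]],[1,[0,0.12,0],[0,0,0]],[1,[0,0.12,0],[0,0,0]],[1,[0,0.12,0],[0,0,0]],[1,[0,0,0],[0,0,0]]]'
python3 -m inch '[[1,[0,0,0],[0,0,-0.189]],[1,[0,0,0],[0,0,-0.189]],[1,[0,0,0],[0,0,-0.189]],[1,[0,0,0],[0,0,-0.189]],[1,[0,0,0],[0,0,-0.189]],[1,[0,0,0],[0,0,-0.189]],[1,[0,0,0],[0,0,-0.189]],[1,[0,0,0],[0,0,-0.189]],[1,[0,0,0],[0,0,-0.189]],[1,[0,0,0],[0,0,-0.188]]]'
python3 - <<'E'
from h import *
c=cap('wrist','w3.png')
wf(c,70,86,(320,460,165,250))
rel((358.2,233,77),psi=265)
print(filters(cap('top')))
E
```

```text
clock: 12.0
ee_pos: [383.9, -349.1, 42.9]
tcp_rot: [-3.138, 0.005, -3.14]
contact_force: [-0.1, 2.4, 8.8]
gripper_width: 15.1
grasp_force: 58.5
clock: 13.0
ee_pos: [381.7, -66.3, 201.2]
tcp_rot: [-3.14, 0.004, -3.141]
contact_force: [1.2, -0.1, -0.5]
gripper_width: 15.4
grasp_force: 58.7
clock: 13.7
ee_pos: [380.6, 224.7, 200.8]
tcp_rot: [3.139, 0.002, -3.134]
contact_force: [0.1, -0.8, -0.5]
gripper_width: 15.3
grasp_force: 58.7
clock: 14.7
ee_pos: [381.8, 219.6, 200.9]
tcp_rot: [-3.139, 0.001, -1.651]
contact_force: [0.7, 0.2, -0.9]
gripper_width: 14.9
grasp_force: 58.8
338 [209. 196.] [427.1 227.5  79.8] [18. 18. 12.]
tcp [381.8 219.7 200.8] rpy [-1.798e+02  1.000e-01 -9.420e+01] w 15.1 t 14.8
turn az 0.018
(358.2, 233, 77) [-0.0281  0.0616  0.3096]
[[np.int32(60), 19, np.float64(409.9), np.float64(-224.1), np.float64(409.9), np.float64(-223.6)], [np.int32(54), 20, np.float64(406.1), np.float64(-308.3), np.float64(406.4), np.float64(-307.1)], [np.int32(56), 20, np.float64(376.5), np.float64(-261.2), np.float64(376.4), np.float64(-261.0)]]
```

```bash
python3 -m inch '[[1,[-0.028,0.0616,0],[0,0,0.01]],[1,[0,0,0.1],[0,0,0]],[1,[0,0,0.1],[0,0,0]],[1,[0,0,0.07],[0,0,0]],[1,[0,0,0.02],[0,0,0]],[1,[0,0,0.017],[0,0,0]],[1,[0,0,0],[0,0,0]]]'
python3 -m inch '[[0.35,[0,0,0],[0,0,0]],[0.35,[0,0,0],[0,0,0]],[0.35,[0,0,0],[0,0,0]],[0.35,[0,0,0],[0,0,0]],[0.35,[0,0,-0.06],[0,0,0]],[0.35,[0,0,-0.1],[0,0,0]],[0.35,[0,0,-0.1],[0,0,0]],[0.35,[0,0,-0.05],[0,0,0]]]'
python3 -m inch '[[0,[0,0,0],[0,0,0.189]],[0,[0,0,0],[0,0,0.189]],[0,[0,0,0],[0,0,0.189]],[0,[0,0,0],[0,0,0.189]],[0,[0,0,0],[0,0,0.189]],[0,[0,0,0],[0,0,0.189]],[0,[0,0,0],[0,0,0.189]],[0,[0,0,0],[0,0,0.189]],[0,[0,0,0],[0,0,0.189]],[0,[0,0,0],[0,0,0.189]]]'
python3 - <<'E'
from h import *
rel((405,-309,160),psi=180)
E
```

```text
clock: 15.5
ee_pos: [359.0, 234.0, 78.5]
tcp_rot: [-3.139, 0.002, -1.666]
contact_force: [0.4, 0.1, -0.5]
gripper_width: 14.7
grasp_force: 58.9
clock: 16.3
ee_pos: [358.6, 233.8, 204.1]
tcp_rot: [-3.137, 0.003, -1.665]
contact_force: [0.1, -0.5, -0.7]
gripper_width: 27.9
grasp_force: 0.0
clock: 17.3
ee_pos: [357.8, 233.3, 200.3]
tcp_rot: [-3.141, 0.0, 3.128]
contact_force: [-0.6, 0.4, 1.3]
gripper_width: 42.4
grasp_force: 0.0
tcp [357.8 233.3 200.3] rpy [-180.     0.   179.2] w 42.4 t 17.3
turn az -0.017
(405, -309, 160) [-0.1181 -1.3558  0.1007]
```

```bash
python3 -m inch '[[0,[0,-0.12,0],[0,0,-0.017]],[0,[0,-0.12,0],[0,0,0]],[0,[0,-0.12,0],[0,0,0]],[0,[0,-0.12,0],[0,0,0]],[0,[0,-0.12,0],[0,0,0]],[0,[-0.04,-0.11,0],[0,0,0]],[0,[-0.04,-0.11,0],[0,0,0]],[0,[-0.04,-0.11,0],[0,0,0]],[0,[0,-0.12,0],[0,0,0]],[0,[0,-0.12,0],[0,0,0]]]'
python3 -m inch '[[0,[0,-0.12,0],[0,0,0]],[0,[0,-0.065,0.1],[0,0,0]],[0,[0,0,0],[0,0,0]]]'
python3 - <<'E'
from h import *
wf(cap('wrist')); print(filters(cap('top')))
rel((406,-309,38),psi=180)
E
```

```text
clock: 18.3
ee_pos: [407.9, -236.4, 200.2]
tcp_rot: [3.142, 0.0, -3.136]
contact_force: [0.8, 0.4, -0.6]
gripper_width: 42.7
grasp_force: 0.0
clock: 18.6
ee_pos: [406.0, -309.6, 154.7]
tcp_rot: [3.136, -0.007, -3.139]
contact_force: [-0.7, 0.7, -1.7]
gripper_width: 42.4
grasp_force: 0.0
356 [311. 156.] [ 376.7 -263.3   45. ] [17. 17. 12.]
359 [256. 189.] [ 406.4 -309.8   44.9] [18. 18. 11.]
347 [349. 193.] [ 410.1 -226.4   44.6] [19. 18. 12.]
[[np.int32(60), 19, np.float64(409.9), np.float64(-224.1), np.float64(409.8), np.float64(-223.9)]]
tcp [ 408.  -308.1  159.6] rpy [ 1.799e+02 -1.000e-01 -1.797e+02] w 43.1 t 18.7
turn az 0.006
(406, -309, 38) [ 0.005  -0.0022  0.304 ]
```

```bash
python3 -m inch '[[0,[0.002,-0.001,0.11],[0,0,0]],[0,[0,0,0.11],[0,0,0]],[0,[0,0,0.084],[0,0,0]],[0,[0,0,0],[0,0,0]],[1,[0,0,0],[0,0,0]],[1,[0,0,0],[0,0,0]],[1,[0,0,0],[0,0,0]],[1,[0,0,0],[0,0,0]],[1,[0,0,0],[0,0,0]]]'
python3 -m inch '[[1,[0,0,-0.1],[0,0,0]],[1,[0,0,-0.1],[0,0,0]],[1,[0,0,-0.1],[0,0,0]],[1,[0,0,-0.1],[0,0,0]],[1,[0.02,0.1,0],[0,0,0]],[1,[0.018,0.12,0],[0,0,0]],[1,[0,0.12,0],[0,0,0]],[1,[0,0.12,0],[0,0,0]],[1,[0,0.12,0],[0,0,0]],[1,[0,0.12,0],[0,0,0]]]'
python3 -m inch '[[1,[0,0.12,0],[0,0,0]],[1,[0,0.12,0],[0,0,0]],[1,[0,0.12,0],[0,0,0]],[1,[0,0.12,0],[0,0,0]],[1,[0,0.1,0],[0,0,0]],[1,[0,0,0],[0,0,0.11]],[1,[0,0,0],[0,0,0]]]'
python3 - <<'E'
from h import *
c=cap('wrist')
wf(c,70,86,(320,460,165,250))
rel((391.1,208,77),psi=175)
E
```

```text
clock: 19.6
ee_pos: [409.5, -309.7, 42.3]
tcp_rot: [-3.138, 0.005, -3.135]
contact_force: [0.2, 2.9, 8.0]
gripper_width: 14.9
grasp_force: 58.5
clock: 20.6
ee_pos: [390.6, -27.1, 200.7]
tcp_rot: [-3.141, 0.004, -3.136]
contact_force: [0.3, 0.5, -0.6]
gripper_width: 15.0
grasp_force: 58.7
clock: 21.3
ee_pos: [389.3, 204.2, 200.2]
tcp_rot: [3.141, 0.002, 3.063]
contact_force: [-1.1, -0.2, -0.3]
gripper_width: 14.7
grasp_force: 58.8
345 [287. 147.] [357.5 232.9  80.1] [17. 17. 12.]
234 [289. 219.] [426.1 231.8  79.5] [18. 13. 13.]
tcp [389.4 203.5 200. ] rpy [1.800e+02 1.000e-01 1.755e+02] w 14.8 t 21.4
turn az 0.012
(391.1, 208, 77) [-0.0032  0.0117  0.3075]
```

```bash
python3 -m inch '[[1,[-0.003,0.0117,0],[0,0,0.01]],[1,[0,0,0.1],[0,0,0]],[1,[0,0,0.1],[0,0,0]],[1,[0,0,0.07],[0,0,0]],[1,[0,0,0.02],[0,0,0]],[1,[0,0,0.017],[0,0,0]],[1,[0,0,0],[0,0,0]]]'
python3 -m inch '[[0.35,[0,0,0],[0,0,0]],[0.35,[0,0,0],[0,0,0]],[0.35,[0,0,0],[0,0,0]],[0.35,[0,0,0],[0,0,0]],[0.35,[0,0,-0.06],[0,0,0]],[0.35,[0,0,-0.1],[0,0,0]],[0.35,[0,0,-0.1],[0,0,0]],[0.35,[0,0,-0.05],[0,0,-0.11]],[0,[0,0,0],[0,0,0]]]'
python3 - <<'E'
from h import *
rel((377,-263,160),psi=180)
print(filters(cap('top')))
E
```

```text
clock: 22.05
ee_pos: [392.3, 208.1, 78.0]
tcp_rot: [3.14, 0.003, 3.053]
contact_force: [1.6, -0.3, -1.1]
gripper_width: 15.2
grasp_force: 58.8
clock: 22.95
ee_pos: [392.2, 208.3, 203.5]
tcp_rot: [3.139, 0.006, 3.142]
contact_force: [0.7, 0.8, 0.2]
gripper_width: 40.9
grasp_force: 0.0
tcp [392.2 208.3 203.5] rpy [179.8   0.4 180. ] w 40.9 t 22.9
turn az -0.0
(377, -263, 160) [ 0.038  -1.1783  0.1088]
[[np.int32(59), 21, np.float64(410.0), np.float64(-223.3), np.float64(409.5), np.float64(-223.8)], [np.int32(56), 20, np.float64(376.5), np.float64(-261.0), np.float64(376.4), np.float64(-260.6)]]
```

```bash
python3 -m inch '[[0,[0.019,-0.1,0],[0,0,0]],[0,[0.019,-0.12,0],[0,0,0]],[0,[0,-0.12,0],[0,0,0]],[0,[0,-0.12,0],[0,0,0]],[0,[0,-0.12,0],[0,0,0]],[0,[0,-0.12,0],[0,0,0]],[0,[0,-0.12,0],[0,0,0]],[0,[0,-0.12,0],[0,0,0]],[0,[0,-0.12,0],[0,0,0]],[0,[0,-0.118,0.1],[0,0,0]]]'
python3 -m inch '[[0,[0,0,0],[0,0,0]],[0,[0,0,0],[0,0,0]]]'
python3 - <<'E'
from h import *
wf(cap('wrist')); print(filters(cap('top')))
rel((377,-263,38),psi=180)
E
```

```text
clock: 24.0
ee_pos: [375.5, -257.9, 169.3]
tcp_rot: [-3.138, 0.005, 3.137]
contact_force: [0.8, -0.4, 0.6]
gripper_width: 42.7
grasp_force: 0.0
clock: 24.2
ee_pos: [373.8, -254.1, 165.2]
tcp_rot: [3.138, -0.004, 3.137]
contact_force: [0.2, 0.6, 0.2]
gripper_width: 42.4
grasp_force: 0.0
340 [247. 187.] [ 376.1 -262.7   44.7] [18. 17. 13.]
320 [287. 221.] [ 409.7 -225.6   44.7] [18. 17. 11.]
[[np.int32(42), 18, np.float64(410.7), np.float64(-223.0), np.float64(411.9), np.float64(-221.1)]]
tcp [ 375.  -253.6  167.5] rpy [180.   -0.  179.9] w 42.7 t 24.3
turn az -0.002
(377, -263, 38) [-0.005  -0.0234  0.3238]
```

```bash
python3 -m inch '[[0,[-0.005,-0.022,0.11],[0,0,0]],[0,[0,0,0.11],[0,0,0]],[0,[0,0,0.1],[0,0,0]],[0,[0,0,0],[0,0,0]],[1,[0,0,0],[0,0,0]],[1,[0,0,0],[0,0,0]],[1,[0,0,0],[0,0,0]],[1,[0,0,0],[0,0,0]],[1,[0,0,0],[0,0,0]]]'
python3 -m inch '[[1,[0,0,-0.1],[0,0,0]],[1,[0,0,-0.1],[0,0,0]],[1,[0,0,-0.1],[0,0,0]],[1,[0,0,-0.1],[0,0,0]],[1,[0,0.12,0],[0,0,0]],[1,[0,0.12,0],[0,0,0]],[1,[0,0.12,0],[0,0,0]],[1,[0,0.12,0],[0,0,0]],[1,[0,0.12,0],[0,0,0]],[1,[0,0.12,0],[0,0,0]]]'
python3 -m inch '[[1,[0,0.12,0],[0,0,0]],[1,[0,0.12,0],[0,0,0]],[1,[0,0.12,0],[0,0,0]],[1,[0,0.04,0],[0,0,0]],[1,[0,0,0],[0,0,0]]]'
python3 -m inch '[[1,[0,0,0],[0,0,-0.189]],[1,[0,0,0],[0,0,-0.189]],[1,[0,0,0],[0,0,-0.189]],[1,[0,0,0],[0,0,-0.189]],[1,[0,0,0],[0,0,-0.189]],[1,[0,0,0],[0,0,-0.189]],[1,[0,0,0],[0,0,-0.189]],[1,[0,0,0],[0,0,-0.189]],[1,[0,0,0],[0,0,-0.189]],[1,[0,0,0],[0,0,-0.188]]]'
python3 - <<'E'
from h import *
c=cap('wrist','w4.png')
wf(c,70,86,(320,460,165,250))
rel((355.4,191,77),psi=265)
E
```

```text
clock: 25.2
ee_pos: [378.5, -264.1, 42.6]
tcp_rot: [-3.139, 0.004, 3.14]
contact_force: [0.8, 2.5, 8.5]
gripper_width: 15.3
grasp_force: 58.8
clock: 26.2
ee_pos: [377.2, 26.6, 201.2]
tcp_rot: [-3.141, 0.004, 3.139]
contact_force: [0.7, 1.2, -0.9]
gripper_width: 14.9
grasp_force: 58.7
clock: 26.7
ee_pos: [377.4, 186.7, 200.7]
tcp_rot: [3.141, 0.002, -3.139]
contact_force: [1.4, -0.5, -1.6]
gripper_width: 15.1
grasp_force: 58.7
clock: 27.7
ee_pos: [378.0, 183.7, 200.5]
tcp_rot: [-3.14, 0.0, -1.655]
contact_force: [0.2, -0.1, 0.8]
gripper_width: 15.0
grasp_force: 58.7
84 [288. 231.] [352.8 232.3  79.5] [ 6. 14. 12.]
312 [210. 233.] [427.4 228.8  79.2] [18. 17. 12.]
tcp [378.  183.8 200.6] rpy [-179.9    0.   -94.4] w 15.2 t 27.8
turn az 0.013
(355.4, 191, 77) [-0.0131  0.0578  0.3089]
```

View pics/w4.png

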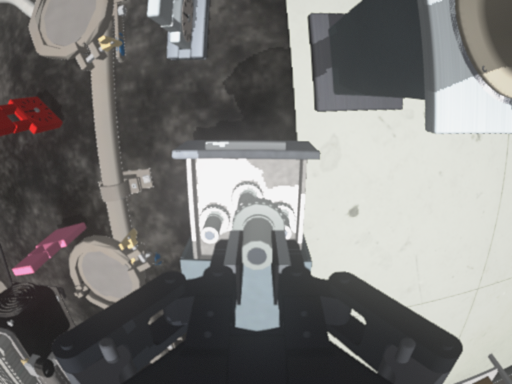

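```bash
python3 -m inch '[[1,[-0.013,0.0578,0],[0,0,0.01]],[1,[0,0,0.1],[0,0,0]],[1,[0,0,0.1],[0,0,0]],[1,[0,0,0.07],[0,0,0]],[1,[0,0,0.02],[0,0,0]],[1,[0,0,0.017],[0,0,0]],[1,[0,0,0],[0,0,0]]]'
python3 -m inch '[[0.35,[0,0,0],[0,0,0]],[0.35,[0,0,0],[0,0,0]],[0.35,[0,0,0],[0,0,0]],[0.35,[0,0,0],[0,0,0]],[0.35,[0,0,-0.06],[0,0,0]],[0.35,[0,0,-0.1],[0,0,0]],[0.35,[0,0,-0.1],[0,0,0]],[0.35,[0,0,-0.05],[0,0,0]]]'
python3 -m inch '[[0,[0,0,0],[0,0,0.189]],[0,[0,0,0],[0,0,0.189]],[0,[0,0,0],[0,0,0.189]],[0,[0,0,0],[0,0,0.189]],[0,[0,0,0],[0,0,0.189]],[0,[0,0,0],[0,0,0.189]],[0,[0,0,0],[0,0,0.189]],[0,[0,0,0],[0,0,0.189]],[0,[0,0,0],[0,0,0.189]],[0,[0,0,0],[0,0,0.189]]]'
python3 - <<'E'
from h import *
rel((410,-225.5,160),psi=180)
print(filters(cap('top')))
E
```

```text
clock: 28.45
ee_pos: [356.1, 192.2, 78.3]
tcp_rot: [-3.139, 0.001, -1.669]
contact_force: [0.2, -0.3, 0.6]
gripper_width: 15.0
grasp_force: 59.0
clock: 29.25
ee_pos: [355.9, 192.4, 204.6]
tcp_rot: [-3.137, 0.002, -1.668]
contact_force: [-0.2, 1.4, -0.3]
gripper_width: 28.1
grasp_force: 0.0
clock: 30.25
ee_pos: [355.1, 192.0, 200.8]
tcp_rot: [-3.142, 0.0, 3.125]
contact_force: [1.2, 0.4, -0.5]
gripper_width: 42.9
grasp_force: 0.0
tcp [355.1 192.  200.8] rpy [-180.     0.   179.1] w 42.9 t 30.2
turn az -0.021
(410, -225.5, 160) [-0.1374 -1.0438  0.102 ]
[[np.int32(55), 21, np.float64(410.0), np.float64(-223.3), np.float64(410.5), np.float64(-223.6)]]
```

```bash
python3 -m inch '[[0,[0,-0.12,0],[0,0,-0.02]],[0,[0,-0.12,0],[0,0,0]],[0,[-0.035,-0.11,0],[0,0,0]],[0,[-0.035,-0.11,0],[0,0,0]],[0,[-0.035,-0.11,0],[0,0,0]],[0,[-0.033,-0.11,0],[0,0,0]],[0,[0,-0.12,0],[0,0,0]],[0,[0,-0.12,0],[0,0,0]],[0,[0,-0.12,0],[0,0,0]],[0,[0,0,0.1],[0,0,0]]]'
python3 -m inch '[[0,[0,0,0],[0,0,0]],[0,[0,0,0],[0,0,0]]]'
python3 - <<'E'
from h import *
wf(cap('wrist'))
rel((410,-225.5,38),psi=180)
E
```

```text
clock: 31.3
ee_pos: [413.4, -229.9, 165.3]
tcp_rot: [-3.134, 0.009, -3.139]
contact_force: [1.6, -0.2, 0.0]
gripper_width: 42.8
grasp_force: 0.0
clock: 31.5
ee_pos: [411.5, -223.1, 160.8]
tcp_rot: [3.14, -0.002, -3.134]
contact_force: [-0.6, -0.6, 1.0]
gripper_width: 42.5
grasp_force: 0.0
347 [254. 184.] [ 409.9 -225.4   44.9] [18. 18. 11.]
tcp [ 412.2 -223.2  162. ] rpy [-180.     0.  -179.6] w 42.5 t 31.6
turn az 0.01
(410, -225.5, 38) [ 0.0054 -0.0059  0.31  ]
```

```bash
python3 -m inch '[[0,[0.005,-0.005,0.11],[0,0,0]],[0,[0,0,0.11],[0,0,0]],[0,[0,0,0.09],[0,0,0]],[0,[0,0,0],[0,0,0]],[1,[0,0,0],[0,0,0]],[1,[0,0,0],[0,0,0]],[1,[0,0,0],[0,0,0]],[1,[0,0,0],[0,0,0]],[1,[0,0,0],[0,0,0]]]'
python3 -m inch '[[1,[0,0,-0.1],[0,0,0]],[1,[0,0,-0.1],[0,0,0]],[1,[0,0,-0.1],[0,0,0]],[1,[0,0,-0.1],[0,0,0]],[1,[0,0.12,0],[0,0,0]],[1,[0,0.12,0],[0,0,0]],[1,[0,0.12,0],[0,0,0]],[1,[0,0.12,0],[0,0,0]],[1,[0,0.12,0],[0,0,0]],[1,[0,0.12,0],[0,0,0]]]'
python3 -m inch '[[1,[-0.015,0.12,0],[0,0,0]],[1,[-0.015,0.12,0],[0,0,0]],[1,[0,0.05,0],[0,0,0]],[1,[0,0,0],[0,0,0]]]'
python3 -m inch '[[1,[0,0,0],[0,0,-0.189]],[1,[0,0,0],[0,0,-0.189]],[1,[0,0,0],[0,0,-0.189]],[1,[0,0,0],[0,0,-0.189]],[1,[0,0,0],[0,0,-0.189]],[1,[0,0,0],[0,0,-0.189]],[1,[0,0,0],[0,0,-0.189]],[1,[0,0,0],[0,0,-0.189]],[1,[0,0,0],[0,0,-0.189]],[1,[0,0,0],[0,0,-0.188]]]'
python3 - <<'E'
from h import *
c=cap('wrist')
wf(c,70,86,(320,460,165,250))
rel((423.2,185,77),psi=265)
E
```

```text
clock: 32.45
ee_pos: [411.7, -226.5, 40.0]
tcp_rot: [-3.139, 0.005, -3.136]
contact_force: [-0.0, 2.7, 6.6]
gripper_width: 15.4
grasp_force: 58.6
clock: 33.45
ee_pos: [408.1, 64.2, 198.7]
tcp_rot: [3.142, 0.004, -3.136]
contact_force: [1.1, 0.4, 0.1]
gripper_width: 15.6
grasp_force: 58.7
clock: 33.85
ee_pos: [419.5, 180.7, 198.1]
tcp_rot: [3.141, 0.002, -3.132]
contact_force: [-0.3, -1.0, -0.5]
gripper_width: 15.3
grasp_force: 58.7
clock: 34.85
ee_pos: [419.9, 177.3, 198.0]
tcp_rot: [-3.14, 0.0, -1.648]
contact_force: [0.6, 0.7, -0.1]
gripper_width: 15.2
grasp_force: 58.7
343 [328. 193.] [356.  189.6  79.5] [18. 18. 13.]
321 [291. 213.] [390.7 206.8  79.6] [18. 17. 12.]
307 [324. 234.] [359.4 232.1  79.2] [17. 18. 12.]
tcp [419.9 177.4 198. ] rpy [-179.9    0.   -94. ] w 15.2 t 34.9
turn az 0.023
(423.2, 185, 77) [-0.0197 -0.0065  0.3025]
```

```bash
python3 -m inch '[[1,[-0.0197,-0.0065,0],[0,0,0.02]],[1,[0,0,0.1],[0,0,0]],[1,[0,0,0.1],[0,0,0]],[1,[0,0,0.07],[0,0,0]],[1,[0,0,0.018],[0,0,0]],[1,[0,0,0.014],[0,0,0]],[1,[0,0,0],[0,0,0]]]'
python3 -m inch '[[0.35,[0,0,0],[0,0,0]],[0.35,[0,0,0],[0,0,0]],[0.35,[0,0,0],[0,0,0]],[0.35,[0,0,0],[0,0,0]],[0.35,[0,0,-0.06],[0,0,0]],[0.35,[0,0,-0.1],[0,0,0]],[0.35,[0,0,-0.1],[0,0,0]],[0.35,[0,0,0],[0,0,0]]]'
python3 - <<'E'
from h import *
print(unit(-240,0))
rel((*unit(-240,0),190),(*unit(-240,0),58),(*unit(-115,0),58),psi=265)
c=cap('wrist','w5.png'); wf(c,70,86,(320,460,165,250))
E
```

```text
clock: 35.6
ee_pos: [423.5, 186.2, 77.0]
tcp_rot: [-3.14, 0.001, -1.67]
contact_force: [-0.5, 0.5, -0.4]
gripper_width: 15.3
grasp_force: 58.7
clock: 36.4
ee_pos: [425.3, 186.9, 186.3]
tcp_rot: [-3.131, 0.005, -1.668]
contact_force: [-0.8, 0.9, 0.2]
gripper_width: 27.5
grasp_force: 0.0
[380.7  91.5]
tcp [425.3 186.9 186.3] rpy [-179.4    0.3  -95.6] w 27.5 t 36.4
turn az -0.013
(np.float64(380.7), np.float64(91.5), 190) [ 0.2473  0.0902 -0.0091]
(np.float64(380.7), np.float64(91.5), 58) [-0.   -0.    0.33]
(np.float64(391.8), np.float64(216.0), 58) [-0.3125 -0.0005 -0.    ]
381 [261. 186.] [422.5 184.4  79.7] [17. 17. 13.]
360 [338. 185.] [356.  189.8  79.6] [17. 18. 13.]
376 [299. 207.] [391.1 207.   79.7] [18. 18. 12.]
328 [334. 229.] [359.5 232.2  79.3] [17. 18. 12.]
356 [259. 233.] [428.4 229.1  79.4] [17. 18. 12.]
```

View pics/w5.png

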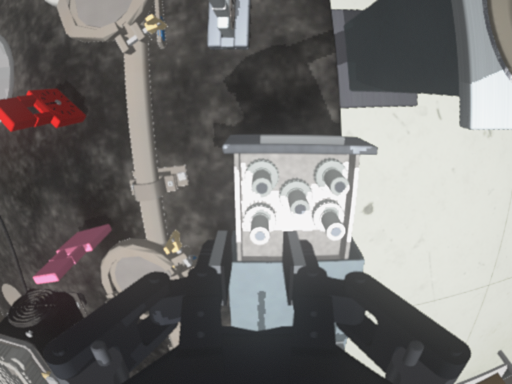

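```bash
python3 -m inch '[[1,[0.12,0.045,0],[0,0,-0.013]],[1,[0.12,0.045,0],[0,0,0]],[1,[0.007,0,0.08],[0,0,0]],[1,[0,0,0.1],[0,0,0]],[1,[0,0,0.1],[0,0,0]],[1,[0,0,0.04],[0,0,0]],[1,[0,0,0],[0,0,0]]]'
python3 -m inch '[[1,[-0.03,0,0],[0,0,0]],[1,[-0.03,0,0],[0,0,0]],[1,[-0.015,0,0],[0,0,0]],[1,[-0.015,0,0],[0,0,0]],[1,[-0.015,0,0],[0,0,0]],[1,[-0.02,0,0],[0,0,0]],[1,[-0.02,0,0],[0,0,0]],[1,[-0.02,0,0],[0,0,0]]]'
python3 - <<'E'
from h import *
c=cap('top'); uv,p=cloud(c)
m=(p[:,2]>74)&(p[:,2]<86)&(p[:,1]>100)&(p[:,1]<250)&(p[:,0]>310)&(p[:,0]<460)
q=(p[m][:,:2]-U0)@[np.cos(UY),np.sin(UY)]; print(m.sum(),np.percentile(q,[0,2,20,50]).round(1))
s=robot.sense(); print('tcp unit x',((s['ee_pos'][:2]-U0)@[np.cos(UY),np.sin(UY)]).round(1))
rel((*unit(-120,0),58),psi=265)
E
```

```text
clock: 37.15
ee_pos: [376.3, 92.8, 48.4]
tcp_rot: [3.134, -0.002, -1.658]
contact_force: [0.5, -0.0, 0.3]
gripper_width: 0.0
grasp_force: 0.0
clock: 37.95
ee_pos: [384.8, 159.6, 52.0]
tcp_rot: [-3.141, -0.0, -1.658]
contact_force: [0.4, -1.4, 0.1]
gripper_width: -0.0
grasp_force: 0.0
9 [-149.6 -149.4 -148.2 -145.7]
tcp unit x -170.9
tcp [384.9 160.5  52. ] rpy [-180.    0.  -95.] w 0.2 t 38.0
turn az 0.0
(np.float64(391.3), np.float64(211.0), 58) [-0.1273 -0.0049 -0.0149]
```

```bash
python3 -m inch '[[1,[-0.02,-0.001,0],[0,0,0]],[1,[-0.02,-0.001,0],[0,0,0]],[1,[-0.02,-0.001,0],[0,0,0]],[1,[-0.015,0,0],[0,0,0]],[1,[-0.015,0,0],[0,0,0]],[1,[-0.015,0,0],[0,0,0]],[1,[-0.01,0,0],[0,0,0]],[1,[-0.01,0,0],[0,0,0]],[1,[0,0,0],[0,0,0]]]'
python3 -m inch '[[1,[-0.01,0,0],[0,0,0]],[1,[-0.005,0,0],[0,0,0]],[1,[0,0,0],[0,0,0]]]'
python3 -m inch '[[1,[-0.01,0,0],[0,0,0]],[1,[0,0,0],[0,0,0]]]'
python3 - <<'E'
from h import *
s=robot.sense(); print('tcp unit x',((s['ee_pos'][:2]-U0)@[np.cos(UY),np.sin(UY)]).round(1))
E
```

```text
clock: 38.9
ee_pos: [390.4, 209.2, 52.1]
tcp_rot: [-3.141, 0.0, -1.658]
contact_force: [0.0, 0.3, 0.5]
gripper_width: 0.1
grasp_force: 0.0
clock: 39.2
ee_pos: [390.9, 214.9, 52.0]
tcp_rot: [-3.141, 0.0, -1.658]
contact_force: [-0.2, -0.3, 0.2]
gripper_width: 0.5
grasp_force: 0.0
clock: 39.4
ee_pos: [391.3, 219.0, 52.0]
tcp_rot: [-3.141, 0.0, -1.658]
contact_force: [0.8, -0.3, -0.1]
gripper_width: 0.3
grasp_force: 0.0
tcp unit x -112.0
```

```bash
python3 -m inch '[[1,[-0.01,0,0],[0,0,0]],[1,[0,0,0],[0,0,0]]]'
python3 -m inch '[[1,[-0.01,0,0],[0,0,0]],[1,[0,0,0],[0,0,0]]]'
python3 - <<'E'
from h import *
s=robot.sense(); print('tcp unit x',((s['ee_pos'][:2]-U0)@[np.cos(UY),np.sin(UY)]).round(1))
c=cap('wrist','w6.png'); uv,p=cloud(c,600)
d=(p[:,:2]-U0); ux=d@[np.cos(UY),np.sin(UY)]; uy=d@[-np.sin(UY),np.cos(UY)]
m=(abs(uy)>40)&(abs(uy)<64)&(p[:,2]>60)&(p[:,2]<87)&(ux<-60)&(ux>-200); print(m.sum(), np.percentile(ux[m],[2,10,50,90]).round(1))
E
```

```text
clock: 39.6
ee_pos: [391.6, 222.8, 52.0]
tcp_rot: [-3.142, -0.0, -1.658]
contact_force: [0.4, 0.0, 0.2]
gripper_width: 0.3
grasp_force: 0.0
clock: 39.8
ee_pos: [391.9, 227.1, 52.0]
tcp_rot: [-3.141, 0.001, -1.658]
contact_force: [-0.5, -0.4, -0.5]
gripper_width: 0.3
grasp_force: 0.0
tcp unit x -103.9
197 [-84.4 -84.1 -83.4 -82.6]
```

View pics/w6.png

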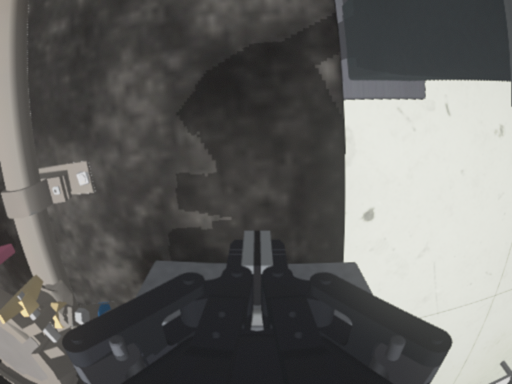

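```bash
python3 -m inch '[[1,[-0.008,0,0],[0,0,0]],[1,[0,0,0],[0,0,0]]]'
python3 -m inch '[[1,[-0.006,0,0],[0,0,0]],[1,[0,0,0],[0,0,0]]]'
```

```text
clock: 40.05
ee_pos: [392.2, 230.2, 52.0]
tcp_rot: [-3.141, 0.0, -1.658]
contact_force: [0.2, -0.2, 0.8]
gripper_width: -0.2
grasp_force: 0.0
clock: 40.25
ee_pos: [392.2, 230.5, 51.9]
tcp_rot: [3.141, -0.005, -1.659]
contact_force: [-2.7, -12.3, 5.3]
gripper_width: -0.4
grasp_force: 0.0
```

```bash
python3 -m inch '[[1,[0.05,0,0],[0,0,0]],[1,[0.05,0,0],[0,0,0]],[-0.4,[0,0,-0.12],[0,0,0.18]],[-0.4,[0,0,-0.12],[0,0,0.18]],[-0.4,[0,0,-0.12],[0,0,0.18]],[-0.4,[0,0,-0.12],[0,0,0.18]],[-0.4,[0,0,-0.12],[0,0,0.18]],[-0.4,[0,0,-0.1],[0,0,0.18]],[-0.4,[0,0,0],[0,0,0.18]],[-0.4,[0,0,0],[0,0,0.18]]]'
python3 -m inch '[[-0.4,[0,0,0],[0,0,0.19]],[-0.4,[0,0,0],[0,0,0.19]],[-0.4,[0,0,0],[0,0,0.19]],[-0.4,[0,0,0],[0,0,0.19]],[-0.4,[0,0,0],[0,0,0.19]],[-0.4,[0,0,0],[0,0,0.19]],[-0.4,[0,0,0],[0,0,0.19]],[-0.4,[0,0,0],[0,0,0.19]],[-0.4,[0,0,0],[0,0,0.19]],[-0.4,[0,0,0],[0,0,0.19]]]'
python3 -m inch '[[-0.4,[0,0,0],[0,0,0.19]],[-0.4,[0,0,0],[0,0,0.19]],[-0.4,[0,0,0],[0,0,0.19]],[-0.4,[0,0,0],[0,0,0.14]],[-0.4,[0,0,0],[0,0,0]]]'
python3 - <<'E'
from h import *
c=cap('wrist','w7.png'); uv,p=cloud(c,800)
rel((437.3,16.9,200),psi=82.5)
d=(p[:,:2]-U0); ux=d@[np.cos(UY),np.sin(UY)]; uy=d@[-np.sin(UY),np.cos(UY)]
for sg in (1,-1):
    m=(uy*sg>20)&(uy*sg<58)&(p[:,2]>180)&(p[:,2]<202)&(ux<33)&(ux>-40)
    print(sg,m.sum(),np.percentile(ux[m],[0,1,50]).round(1),np.percentile(uy[m],[5,50,95]).round(1),np.percentile(p[m][:,2],[50,98]).round(1))
    for x in (-25,-10,5,20): 
        k=m&(abs(ux-x)<4); print(x,k.sum(),uy[k].mean().round(1),p[k][:,2].max().round(1) if k.sum() else 0)
m=(p[:,2]>183)&(p[:,2]<198)&(ux>30)&(ux<60); print('plate',m.sum(),np.percentile(ux[m],[2,98]),np.percentile(uy[m],[1,99]),np.median(p[m][:,2]))
c=cap('top','t3.png')
E
```

```text
clock: 41.25
ee_pos: [389.2, 192.7, 333.5]
tcp_rot: [3.141, 0.003, -2.795]
contact_force: [-0.3, -1.5, -0.2]
gripper_width: 60.0
grasp_force: 0.0
clock: 42.25
ee_pos: [388.8, 192.5, 331.9]
tcp_rot: [3.141, -0.0, 1.996]
contact_force: [0.1, -0.6, 0.1]
gripper_width: 60.0
grasp_force: 0.0
clock: 42.75
ee_pos: [388.8, 192.5, 332.0]
tcp_rot: [3.142, -0.0, 1.444]
contact_force: [0.7, 0.1, -0.4]
gripper_width: 59.6
grasp_force: 0.0
tcp [388.8 192.5 331.9] rpy [180.   -0.   82.9] w 59.9 t 42.8
turn az 0.009
(437.3, 16.9, 200) [-0.4194  0.1774  0.3298]
1 454 [-27.  -26.1   2.8] [35.2 38.  41.3] [190.8 199. ]
-25 50 38.2 200.4
-10 63 38.3 192.3
5 61 38.3 192.8
20 59 38.0 192.5
-1 457 [-27.4 -26.4   1.4] [-42.5 -39.  -36. ] [190.8 198.8]
-25 49 -39.0 199.5
-10 64 -39.1 192.2
5 64 -38.9 193.0
20 60 -38.8 193.0
plate 47 [30.07374773 58.85173698] [-320.6718909    52.61941713] 189.862295780998
```

View pics/w7.png

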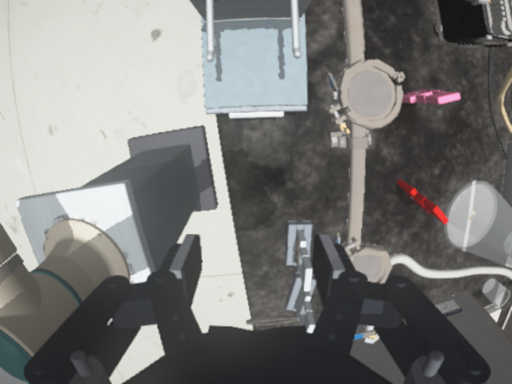

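```bash
python3 -m inch '[[-0.4,[-0.084,0.0355,0.05],[0,0,0.009]],[-0.4,[-0.084,0.0355,0.05],[0,0,0]],[-0.4,[-0.084,0.0355,0.05],[0,0,0]],[-0.4,[-0.084,0.0355,0.05],[0,0,0]],[-0.4,[-0.083,0.0355,0.05],[0,0,0]],[-0.4,[0,0,0],[0,0,0]],[-0.4,[0,0,0],[0,0,0]]]'
python3 - <<'E'
from h import *
cat='''
def dial(c,x0,x1,y0,y1):
    uv,p=cloud(c,800); m=(p[:,0]>x0)&(p[:,0]<x1)&(p[:,1]>y0)&(p[:,1]<y1)&(p[:,2]>116)&(p[:,2]<135)
    q=p[m]; r=cv2.minAreaRect(q[:,:2].astype(np.float32)); print(m.sum(),np.round(r,1) if 0 else (np.round(r[0],1),np.round(r[1],1),round(r[2],1)),'z',np.median(q[:,2]).round(1),'mean',q.mean(0).round(1))
'''
open('h.py','a').write(cat); exec(cat)
c=cap('wrist','w8.png'); dial(c,390,480,-30,60); dial(c,390,480,-140,-50)
rel((437.3,16.9,106),psi=82.5)
E
```

```text
clock: 43.55
ee_pos: [437.1, 16.5, 231.7]
tcp_rot: [-3.141, -0.0, 1.437]
contact_force: [-1.4, -0.1, 0.6]
gripper_width: 59.5
grasp_force: 0.0
510 (array([438.1,  17.7]), array([40. ,  8.7]), 82.6) z 125.3 mean [438.4  19.  125.2]
369 (array([436.1, -91.2]), array([39.6, 10.2]), 69.7) z 125.1 mean [436.7 -88.3 124.2]
tcp [437.3  17.2 232.4] rpy [180.   -0.   82.4] w 59.9 t 43.6
turn az -0.002
(437.3, 16.9, 106) [-6.000e-04  2.000e-04  3.161e-01]
```

View pics/w8.png

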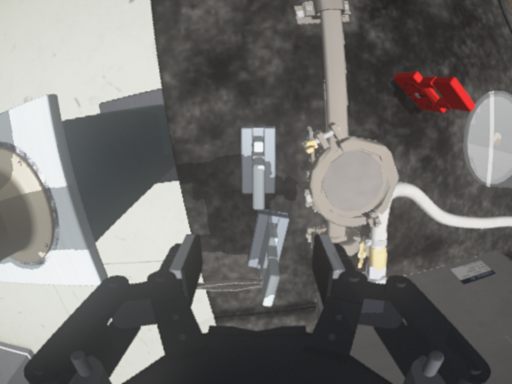

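```bash
python3 -m inch '[[-0.4,[0,0.001,0.1],[0,0,0]],[-0.4,[0,0,0.1],[0,0,0]],[-0.4,[0,0,0.08],[0,0,0]],[-0.4,[0,0,0.034],[0,0,0]],[0.5,[0,0,0],[0,0,0]],[0.5,[0,0,0],[0,0,0]],[0.5,[0,0,0],[0,0,0]],[1,[0,0,0],[0,0,0]],[1,[0,0,0],[0,0,0]],[1,[0,0,0],[0,0,0]]]'
python3 - <<'E'
from h import *
rel((437.3,16.9,230),psi=82.5)
E
```

```text
clock: 44.6
ee_pos: [438.7, 16.8, 108.3]
tcp_rot: [3.138, -0.0, 1.437]
contact_force: [-0.1, 0.3, 6.8]
gripper_width: 8.9
grasp_force: 59.5
tcp [438.7  16.8 108.3] rpy [179.8  -0.   82.3] w 8.9 t 44.6
turn az -0.004
(437.3, 16.9, 230) [-2.000e-04 -3.400e-03 -3.044e-01]
```

```bash
python3 -m inch '[[1,[0,0,-0.05],[0,0,0]],[1,[0,0,-0.1],[0,0,0]],[1,[0,0,-0.1],[0,0,0]],[1,[0,0,-0.06],[0,0,0]],[1,[0,0,0],[0,0,-0.187]],[1,[0,0,0],[0,0,-0.187]],[1,[0,0,0],[0,0,-0.187]],[1,[0,0,0],[0,0,-0.187]],[1,[0,0,0],[0,0,-0.187]],[1,[0,0,0],[0,0,-0.187]]]'
python3 -m inch '[[1,[0,0,0],[0,0,-0.187]],[1,[0,0,0],[0,0,-0.187]],[1,[0,0,0],[0,0,-0.187]],[1,[0,0,0],[0,0,-0.187]],[1,[0,0,0],[0,0,-0.187]],[1,[0,0,0],[0,0,0]],[1,[0,0,0],[0,0,0]]]'
python3 - <<'E'
from h import *
rel((*unit(-70,38.7),231),(*unit(5,38.7),225),(*unit(5,38.7),210),psi=174.9)
c=cap('top'); uv,p=cloud(c)
E
```

```text
clock: 45.6
ee_pos: [437.5, 16.7, 230.6]
tcp_rot: [3.141, 0.0, 2.324]
contact_force: [0.6, -0.3, -1.1]
gripper_width: 9.1
grasp_force: 58.9
clock: 46.3
ee_pos: [437.5, 16.8, 230.5]
tcp_rot: [-3.142, 0.0, 3.049]
contact_force: [0.3, 0.0, -0.7]
gripper_width: 9.1
grasp_force: 58.9
tcp [437.5  16.8 230.5] rpy [-180.     0.   174.7] w 9.1 t 46.3
turn az -0.005
(np.float64(357.2), np.float64(264.2), 231) [ 0.255   0.5983 -0.0012]
(np.float64(363.9), np.float64(338.9), 225) [-1.000e-04  1.875e-01  1.500e-02]
(np.float64(363.9), np.float64(338.9), 210) [ 0.     -0.      0.0375]
```

```bash
python3 -m inch '[[1,[0.042,0.1,0],[0,0,-0.005]],[1,[0.042,0.1,0],[0,0,0]],[1,[0.042,0.1,0],[0,0,0]],[1,[0.042,0.1,0],[0,0,0]],[1,[0.043,0.1,0.01],[0,0,0]],[1,[0.044,0.098,0.01],[0,0,0]],[1,[0,0,0],[0,0,0]],[1,[0,0,0],[0,0,0]]]'
python3 - <<'E'
from h import *
rel((*unit(-70,38.7),222),(*unit(5,38.7),222),psi=174.9)
for n in ('wrist','scene','top'):
    c=cap(n,n+'9.png'); uv,p=cloud(c,3000)
    d=(p[:,:2]-U0); ux=d@[np.cos(UY),np.sin(UY)]; uy=d@[-np.sin(UY),np.cos(UY)]
    m=(ux<-55)&(ux>-85)&(abs(uy-38.7)<40)&(p[:,2]>100)&(p[:,2]<230)
    if m.sum()>20: print(n,m.sum(),np.percentile(ux[m],[5,50,95]).round(1),np.percentile(uy[m],[1,50,99]).round(1),np.percentile(p[m][:,2],[0,1,5,95,100]).round(1))
a=cv2.imread('pics/wrist9.png'); b=cv2.imread('pics/scene9.png')[100:240,120:320]
cv2.imwrite('pics/v9.png',np.hstack([cv2.resize(a,(400,300)),cv2.resize(b,(400,300),interpolation=3)]))
E
```

```text
clock: 47.15
ee_pos: [356.0, 264.4, 222.2]
tcp_rot: [-3.141, -0.0, 3.057]
contact_force: [-0.5, -0.4, -1.4]
gripper_width: 9.0
grasp_force: 59.2
tcp [356.  264.4 222.2] rpy [-180.    -0.   175.1] w 9.0 t 47.1
turn az 0.006
(np.float64(357.2), np.float64(264.2), 222) [-0.0031 -0.0001  0.0005]
(np.float64(363.9), np.float64(338.9), 222) [-1.000e-04  1.875e-01  0.000e+00]
wrist 1586 [-80.6 -70.6 -59.7] [46.6 60.4 70.8] [123.5 128.5 145.4 228.4 230. ]
scene 333 [-81.2 -76.5 -69.9] [11.  46.2 70.2] [119.3 120.6 124.7 220.9 229.6]
top 49 [-76.5 -75.6 -69.9] [10.4 20.9 60.3] [120.3 120.3 123.5 220.6 228.5]
```

View pics/v9.png

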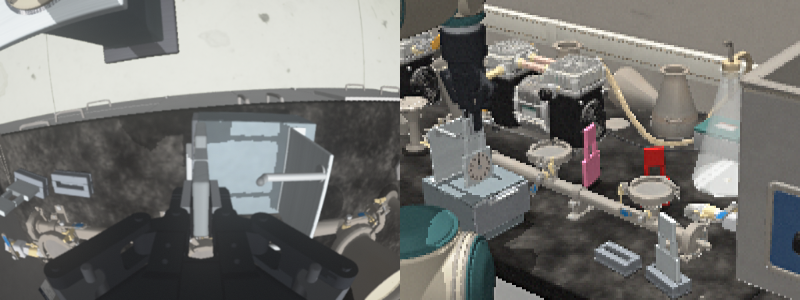

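```bash
python3 -m inch '[[1,[-0.003,0.02,-0.002],[0,0,0]],[1,[0,0.02,0],[0,0,0]],[1,[0,0.02,0],[0,0,0]],[1,[0,0.02,0],[0,0,0]],[1,[0,0.02,0],[0,0,0]],[1,[0,0.02,0],[0,0,0]],[1,[0,0.02,0],[0,0,0]],[1,[0,0,0],[0,0,0]]]'
python3 -m inch '[[1,[0,0.02,0],[0,0,0]],[1,[0,0.02,0],[0,0,0]],[1,[0,0.0075,0],[0,0,0]],[1,[0,0,0],[0,0,0]],[1,[0,0,0.015],[0,0,0]],[1,[0,0,0.01],[0,0,0]],[1,[0,0,0],[0,0,0]]]'
python3 - <<'E'
from h import *
rel((*unit(5,38.7),222),psi=174.9)
E
```

```text
clock: 48.1
ee_pos: [362.2, 320.4, 222.9]
tcp_rot: [-3.141, -0.0, 3.058]
contact_force: [-0.1, 0.9, -1.7]
gripper_width: 8.9
grasp_force: 59.2
clock: 48.8
ee_pos: [363.6, 338.1, 212.1]
tcp_rot: [-3.14, -0.001, 3.056]
contact_force: [0.1, 0.2, -0.7]
gripper_width: 8.6
grasp_force: 59.2
tcp [363.6 338.1 212.1] rpy [-1.799e+02 -1.000e-01  1.751e+02] w 8.6 t 48.8
turn az 0.005
(np.float64(363.9), np.float64(338.9), 222) [-0.0005  0.0022 -0.0248]
```

```bash
python3 -m inch '[[1,[0,0,0.004],[0,0,0]],[1,[0,0,0],[0,0,0]]]'; python3 -m inch '[[1,[0,0,0.003],[0,0,0]],[1,[0,0,0],[0,0,0]]]';  python3 -m inch '[[1,[0,0,0.002],[0,0,0]],[1,[0,0,0],[0,0,0]]]'
```

```text
clock: 49.0
ee_pos: [363.9, 338.4, 211.4]
tcp_rot: [-3.141, -0.0, 3.056]
contact_force: [-0.9, -0.3, -1.6]
gripper_width: 8.7
grasp_force: 59.2
clock: 49.2
ee_pos: [363.9, 338.4, 210.3]
tcp_rot: [-3.141, 0.0, 3.057]
contact_force: [0.1, -0.4, -0.9]
gripper_width: 8.7
grasp_force: 59.2
clock: 49.4
ee_pos: [364.0, 338.5, 209.7]
tcp_rot: [3.141, 0.0, 3.057]
contact_force: [-0.1, -0.6, 0.5]
gripper_width: 9.1
grasp_force: 59.5
```

```bash
python3 -m inch '[[0.7,[0,0,0],[0,0,0]],[0.6,[0,0,0],[0,0,0]],[0.53,[0,0,0],[0,0,0]],[0.53,[0,0,0],[0,0,0]],[0.53,[0,0,-0.02],[0,0,0]],[0.53,[0,0,-0.04],[0,0,0]],[0.53,[0,0,-0.06],[0,0,0]],[0.53,[0,0,-0.1],[0,0,0]],[0.53,[0,0,-0.1],[0,0,0]],[0.53,[0,0,0],[0,0,0]]]'
python3 - <<'E'
from h import *
rel((*unit(-70,0),320),(436.5,-91.3,240),psi=71)
c=cap('scene','s10.png'); uv,p=cloud(c)
d=(p[:,:2]-U0); ux=d@[np.cos(UY),np.sin(UY)]; uy=d@[-np.sin(UY),np.cos(UY)]
m=(ux<20)&(ux>-20)&(abs(uy-38.7)<40)&(p[:,2]>95)&(p[:,2]<235)
print(m.sum(),np.percentile(ux[m],[5,50,95]).round(1),np.percentile(uy[m],[1,50,99]).round(1),np.percentile(p[m][:,2],[0,2,98,100]).round(1))
cv2.imwrite('pics/v10.png',cv2.resize(c['color'][140:240,110:270],(800,500),interpolation=3))
E
```

```text
clock: 50.4
ee_pos: [364.7, 339.2, 344.7]
tcp_rot: [3.134, 0.008, 3.057]
contact_force: [-0.0, 1.1, 0.2]
gripper_width: 20.0
grasp_force: 0.0
tcp [364.7 339.2 344.7] rpy [179.6   0.5 175.1] w 20.0 t 50.4
turn az 2.314
(np.float64(395.8), np.float64(260.8), 320) [-0.16    0.1372  0.0618]
(436.5, -91.3, 240) [-0.7992  0.3828  0.2   ]
362 [-6.2 -0.9  5.6] [10.  41.9 69.2] [106.3 110.8 224.5 227.2]
```

View pics/v10.png

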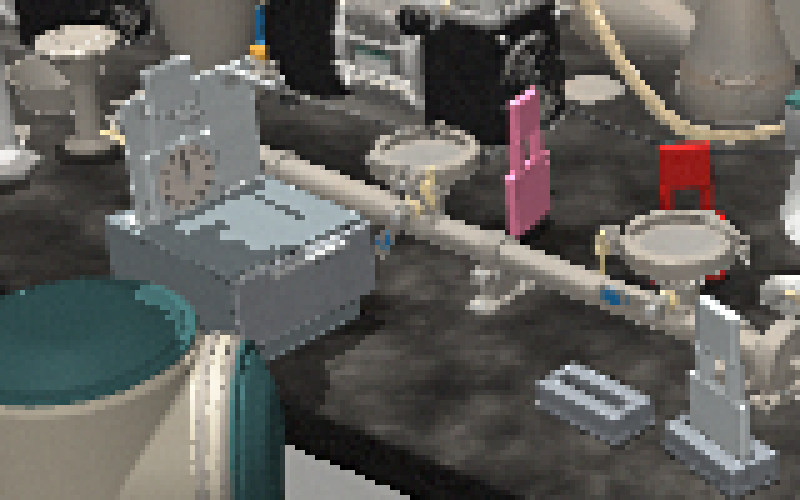

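```bash
python3 -m inch '[[0.53,[0,-0.1,0],[0,0,0]],[0.53,[0,-0.1,0],[0,0,0]],[-0.4,[0,0,0],[0,0,0.178]],[-0.4,[0,0,0],[0,0,0.178]],[-0.4,[0,0,0],[0,0,0.178]],[-0.4,[0,0,0],[0,0,0.178]],[-0.4,[0,0,0],[0,0,0.178]],[-0.4,[0,0,0],[0,0,0.178]],[-0.4,[0,0,0],[0,0,0.178]],[-0.4,[0,0,0],[0,0,0.178]]]'
python3 -m inch '[[-0.4,[0,0,0],[0,0,0.178]],[-0.4,[0,0,0],[0,0,0.178]],[-0.4,[0,0,0],[0,0,0.178]],[-0.4,[0,0,0],[0,0,0.178]],[-0.4,[0,0,0],[0,0,0.178]],[-0.4,[0,0,0],[0,0,0]],[-0.4,[0,0,0],[0,0,0]]]'
python3 - <<'E'
from h import *
rel((436.5,-91.3,240),psi=71)
E
```

```text
clock: 51.45
ee_pos: [356.9, 258.6, 336.4]
tcp_rot: [-3.14, 0.0, 1.933]
contact_force: [0.1, 0.2, 0.2]
gripper_width: 59.7
grasp_force: 0.0
clock: 52.15
ee_pos: [357.0, 258.7, 336.9]
tcp_rot: [-3.141, 0.001, 1.243]
contact_force: [-0.3, -0.1, 1.2]
gripper_width: 59.7
grasp_force: 0.0
tcp [357.  258.7 336.9] rpy [-1.80e+02  1.00e-01  7.12e+01] w 59.7 t 52.1
turn az 0.005
(436.5, -91.3, 240) [-0.7626  0.4728  0.2423]
```

```bash
python3 -m inch '[[-0.4,[-0.0953,0.059,0.03],[0,0,0]],[-0.4,[-0.0953,0.059,0.03],[0,0,0]],[-0.4,[-0.0953,0.059,0.03],[0,0,0]],[-0.4,[-0.0953,0.059,0.03],[0,0,0]],[-0.4,[-0.0953,0.059,0.03],[0,0,0]],[-0.4,[-0.0953,0.059,0.03],[0,0,0]],[-0.4,[-0.0953,0.059,0.03],[0,0,0]],[-0.4,[-0.0953,0.059,0.03],[0,0,0]],[-0.4,[0,0,0],[0,0,0]],[-0.4,[0,0,0],[0,0,0]]]'
python3 - <<'E'
from h import *
c=cap('wrist','w11.png'); dial(c,390,480,-140,-50)
rel((436.2,-91.3,106),psi=71)
E
```

```text
clock: 53.15
ee_pos: [436.1, -91.6, 240.9]
tcp_rot: [-3.14, -0.0, 1.239]
contact_force: [-0.4, 0.7, 0.2]
gripper_width: 59.6
grasp_force: 0.0
489 (array([436.2, -91.2]), array([39.2,  9. ]), 71.0) z 125.3 mean [436.6 -90.3 125.1]
tcp [436.3 -90.8 241.5] rpy [-180.    -0.    71.1] w 59.6 t 53.2
turn az 0.002
(436.2, -91.3, 106) [-1.200e-03  2.000e-04  3.388e-01]
```

```bash
python3 -m inch '[[-0.4,[-0.001,0,0.1],[0,0,0]],[-0.4,[0,0,0.1],[0,0,0]],[-0.4,[0,0,0.1],[0,0,0]],[-0.4,[0,0,0.036],[0,0,0]],[0.5,[0,0,0],[0,0,0]],[0.5,[0,0,0],[0,0,0]],[0.5,[0,0,0],[0,0,0]],[1,[0,0,0],[0,0,0]],[1,[0,0,0],[0,0,0]],[1,[0,0,0],[0,0,0]]]'
python3 -m inch '[[1,[0,0,-0.05],[0,0,0]],[1,[0,0,-0.1],[0,0,0]],[1,[0,0,-0.1],[0,0,0]],[1,[0,0,-0.06],[0,0,0]],[1,[0,0,0],[0,0,0]]]'
python3 - <<'E'
from h import *
rel((*unit(-70,-39),230),(*unit(5,-39),222),psi=-5)
E
```

```text
clock: 54.2
ee_pos: [437.3, -91.5, 109.0]
tcp_rot: [3.138, -0.0, 1.239]
contact_force: [-0.0, 1.8, 7.9]
gripper_width: 8.4
grasp_force: 59.6
clock: 54.7
ee_pos: [437.6, -91.9, 235.4]
tcp_rot: [3.134, -0.0, 1.239]
contact_force: [0.1, -0.2, -1.0]
gripper_width: 8.8
grasp_force: 59.0
tcp [437.6 -91.9 235.4] rpy [179.6  -0.   71. ] w 8.8 t 54.7
turn az 1.689
(np.float64(434.6), np.float64(257.3), 230) [-0.0837 -0.8689  0.0136]
(np.float64(441.3), np.float64(332.0), 222) [ 0.0004 -0.1875  0.02  ]
```

```bash
python3 -m inch '[[1,[0,0,0],[0,0,0.169]],[1,[0,0,0],[0,0,0.169]],[1,[0,0,0],[0,0,0.169]],[1,[0,0,0],[0,0,0.169]],[1,[0,0,0],[0,0,0.169]],[1,[0,0,0],[0,0,0.169]],[1,[0,0,0],[0,0,0.169]],[1,[0,0,0],[0,0,0.169]],[1,[0,0,0],[0,0,0.169]],[1,[0,0,0],[0,0,0.168]]]'
python3 -m inch '[[1,[-0.01,-0.1,0],[0,0,0]],[1,[-0.01,-0.1,0],[0,0,0]],[1,[-0.01,-0.1,0],[0,0,0]],[1,[-0.01,-0.1,0],[0,0,0]],[1,[-0.01,-0.1,0],[0,0,0]],[1,[-0.01,-0.1,0],[0,0,0]],[1,[-0.01,-0.1,0],[0,0,0]],[1,[-0.01,-0.1,0],[0,0,0]],[1,[-0.004,-0.069,0],[0,0,0]],[1,[0,0,0.015],[0,0,0]]]'
python3 -m inch '[[1,[0,0,0],[0,0,0]],[1,[0,0,0],[0,0,0]]]'
python3 - <<'E'
from h import *
rel((*unit(-70,-39),222),(*unit(5,-39),222),psi=-5)
for n in ('scene','top'):
    c=cap(n,n+'12.png'); uv,p=cloud(c,3000)
    d=(p[:,:2]-U0); ux=d@[np.cos(UY),np.sin(UY)]; uy=d@[-np.sin(UY),np.cos(UY)]
    m=(ux<-55)&(ux>-85)&(abs(uy+39)<40)&(p[:,2]>100)&(p[:,2]<230)
    if m.sum()>20: print(n,m.sum(),np.percentile(ux[m],[5,50,95]).round(1),np.percentile(uy[m],[1,50,99]).round(1),np.percentile(p[m][:,2],[0,1,5,95,100]).round(1))
b=cv2.imread('pics/scene12.png')[110:230,120:280]
cv2.imwrite('pics/v12.png',cv2.resize(b,(640,480),interpolation=3))
E
```

```text
clock: 55.7
ee_pos: [435.8, -91.3, 229.6]
tcp_rot: [-3.141, 0.002, -0.093]
contact_force: [0.5, -0.2, -0.9]
gripper_width: 9.2
grasp_force: 58.9
clock: 56.7
ee_pos: [432.4, 260.5, 223.8]
tcp_rot: [3.142, 0.001, -0.083]
contact_force: [-0.6, -0.7, -1.9]
gripper_width: 8.9
grasp_force: 59.1
clock: 56.9
ee_pos: [432.9, 256.9, 224.2]
tcp_rot: [3.14, 0.001, -0.088]
contact_force: [-0.2, -0.4, -0.6]
gripper_width: 9.0
grasp_force: 59.1
tcp [432.9 256.9 224.2] rpy [ 1.799e+02  1.000e-01 -5.000e+00] w 9.0 t 56.9
turn az -0.001
(np.float64(434.6), np.float64(257.3), 222) [ 0.0042 -0.0014  0.0054]
(np.float64(441.3), np.float64(332.0), 222) [ 0.0004 -0.1875 -0.    ]
scene 292 [-81.1 -76.6 -69.3] [-64.5 -30.9  -4.7] [121.  122.3 127.2 220.8 229.7]
top 22 [-76.5 -75.1 -68. ] [-65.1 -60.6 -22.4] [127.3 127.8 129.7 181.5 182.6]
```

View pics/v12.png

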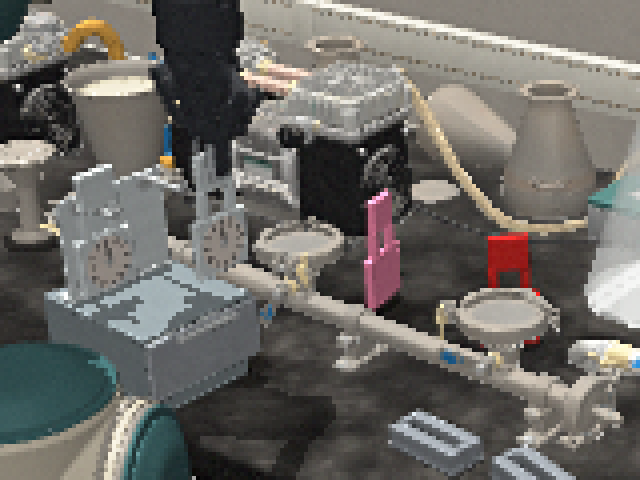

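```bash
python3 -m inch '[[1,[0.007,-0.02,0.003],[0,0,0]],[1,[0,-0.02,0],[0,0,0]],[1,[0,-0.02,0],[0,0,0]],[1,[0,-0.02,0],[0,0,0]],[1,[0,-0.02,0],[0,0,0]],[1,[0,-0.02,0],[0,0,0]],[1,[0,-0.02,0],[0,0,0]],[1,[0,0,0],[0,0,0]]]'
python3 -m inch '[[1,[0,-0.02,0],[0,0,0]],[1,[0,-0.02,0],[0,0,0]],[1,[0,-0.008,0],[0,0,0]],[1,[0,0,0],[0,0,0]],[1,[0,0,0.015],[0,0,0]],[1,[0,0,0.01],[0,0,0]],[1,[0,0,0],[0,0,0]]]'
python3 - <<'E'
from h import *
rel((*unit(5,-39),209.7),psi=-5)
E
```

```text
clock: 57.8
ee_pos: [440.6, 314.3, 223.8]
tcp_rot: [3.141, 0.0, -0.086]
contact_force: [0.9, -0.1, -1.3]
gripper_width: 9.0
grasp_force: 59.1
clock: 58.5
ee_pos: [442.1, 332.0, 212.8]
tcp_rot: [3.14, 0.001, -0.088]
contact_force: [0.6, -0.3, -0.6]
gripper_width: 8.9
grasp_force: 59.1
tcp [442.1 332.  212.8] rpy [ 1.799e+02  1.000e-01 -5.000e+00] w 8.9 t 58.5
turn az -0.0
(np.float64(441.3), np.float64(332.0), 209.7) [-0.0021  0.0002  0.0077]
```

```bash
python3 -m inch '[[1,[-0.001,0,0.005],[0,0,0]],[1,[0,0,0],[0,0,0]]]'; python3 -m inch '[[1,[0,0,0.003],[0,0,0]],[1,[0,0,0],[0,0,0]]]';  python3 -m inch '[[1,[0,0,0.001],[0,0,0]],[1,[0,0,0],[0,0,0]]]'
```

```text
clock: 58.7
ee_pos: [442.0, 332.4, 211.7]
tcp_rot: [3.141, 0.0, -0.087]
contact_force: [-0.1, 0.1, -2.1]
gripper_width: 8.9
grasp_force: 59.1
clock: 58.9
ee_pos: [442.0, 332.5, 210.7]
tcp_rot: [3.141, -0.0, -0.087]
contact_force: [-1.2, -0.1, -0.3]
gripper_width: 9.2
grasp_force: 59.1
clock: 59.1
ee_pos: [442.1, 332.5, 210.5]
tcp_rot: [-3.141, -0.0, -0.087]
contact_force: [0.2, 0.7, -2.0]
gripper_width: 8.8
grasp_force: 59.1
```

```bash
python3 -m inch '[[1,[0,0,0.002],[0,0,0]],[1,[0,0,0],[0,0,0]]]'; python3 -m inch '[[1,[0,0,0.0015],[0,0,0]],[1,[0,0,0],[0,0,0]]]'
```

```text
clock: 59.3
ee_pos: [442.1, 332.6, 210.3]
tcp_rot: [-3.141, -0.001, -0.087]
contact_force: [-1.1, -0.9, 4.4]
gripper_width: 8.8
grasp_force: 59.9
clock: 59.5
ee_pos: [442.1, 332.6, 210.2]
tcp_rot: [-3.141, -0.001, -0.087]
contact_force: [-3.2, -2.3, 6.6]
gripper_width: 9.0
grasp_force: 60.3
```

Contact made; ease up slightly, release and rise.

```bash
python3 -m inch '[[1,[0,0,-0.002],[0,0,0]],[0.7,[0,0,0],[0,0,0]],[0.6,[0,0,0],[0,0,0]],[0.53,[0,0,0],[0,0,0]],[0.53,[0,0,0],[0,0,0]],[0.53,[0,0,-0.02],[0,0,0]],[0.53,[0,0,-0.04],[0,0,0]],[0.53,[0,0,-0.06],[0,0,0]],[0.53,[0,0,-0.1],[0,0,0]],[0.53,[0,0,-0.1],[0,0,0]]]'
python3 -m inch '[[0.53,[0,0.1,0],[0,0,0]],[0.53,[0,0.1,0],[0,0,0]],[0.53,[0,0.1,0],[0,0,0]],[0.53,[0,0.1,0],[0,0,0]],[0.53,[0,0,0],[0,0,0]],[0.53,[0,0,0],[0,0,0]],[0.53,[0,0,0],[0,0,0]],[0.53,[0,0,0],[0,0,0]],[0.53,[0,0,0],[0,0,0]],[0.53,[0,0,0],[0,0,0]]]'
python3 - <<'E'
from h import *
c=cap('scene'); t=cap('top'); uv,p=cloud(t)
d=(p[:,:2]-U0); ux=d@[np.cos(UY),np.sin(UY)]; uy=d@[-np.sin(UY),np.cos(UY)]
for sg in (1,-1):
    m=(abs(uy-sg*39)<25)&(p[:,2]>210)&(p[:,2]<240)&(abs(ux)<40)
    print(sg,m.sum(),ux[m].mean().round(1),uy[m].mean().round(1),np.ptp(uy[m]).round(1),np.median(p[m][:,2]).round(1))
m=(ux<-76)&(ux>-200)&(abs(uy)<60)&(p[:,2]>60)&(p[:,2]<90); print('front',m.sum(),ux[m].min().round(1))
b=c['color'][125:225,110:290]; e=t['color'][180:250,100:400]
o=np.vstack([cv2.resize(b,(720,400),interpolation=3),cv2.resize(e,(720,168),interpolation=3)]); cv2.imwrite('pics/v13.png',o)
E
```

```text
clock: 60.5
ee_pos: [441.7, 332.3, 339.3]
tcp_rot: [3.141, 0.0, -0.087]
contact_force: [0.7, -0.0, 0.4]
gripper_width: 19.9
grasp_force: 0.0
clock: 61.5
ee_pos: [428.0, 173.6, 337.6]
tcp_rot: [3.141, 0.0, -0.086]
contact_force: [-0.1, -0.2, -0.3]
gripper_width: 20.0
grasp_force: 0.0<stdin>:6: RuntimeWarning: Mean of empty slice.
  ret = ret.dtype.type(ret / rcount)
Traceback (most recent call last):
ValueError: zero-size array to reduction operation maximum which has no identity
```

Arm occludes the top view; move further away (over the free middle) and look again.

```bash
python3 -m inch '[[0.53,[0,0.12,0],[0,0,0]],[0.53,[0,0.12,0],[0,0,0]],[0.53,[0,0.12,0],[0,0,0]],[0.53,[0,0.12,0],[0,0,0]],[0.53,[0,0,0],[0,0,0]],[0.53,[0,0,0],[0,0,0]]]'
python3 - <<'E'
from h import *
c=cap('scene'); t=cap('top'); uv,p=cloud(t)
b=c['color'][125:225,110:290]; e=t['color'][180:250,100:400]
o=np.vstack([cv2.resize(b,(720,400),interpolation=3),cv2.resize(e,(720,168),interpolation=3)]); cv2.imwrite('pics/v13.png',o)
d=(p[:,:2]-U0); ux=d@[np.cos(UY),np.sin(UY)]; uy=d@[-np.sin(UY),np.cos(UY)]
for sg in (1,-1):
    m=(abs(uy-sg*39)<25)&(p[:,2]>210)&(p[:,2]<240)&(abs(ux)<40)
    if m.sum(): print(sg,m.sum(),ux[m].mean().round(1),uy[m].mean().round(1),np.ptp(uy[m]).round(1),np.median(p[m][:,2]).round(1))
m=(ux<-76)&(ux>-200)&(abs(uy)<60)&(p[:,2]>60)&(p[:,2]<90); print('front',m.sum(),np.sort(ux[m])[:5])
E
```

```text
clock: 62.2
ee_pos: [411.3, -18.9, 337.8]
tcp_rot: [-3.141, -0.0, -0.09]
contact_force: [0.5, -0.1, -0.4]
gripper_width: 19.9
grasp_force: 0.0
1 61 2.7 39.5 38.1 224.1
-1 58 3.9 -37.8 38.1 224.8
front 122 [-88.80477135 -88.70843225 -88.56586108 -88.12033783 -87.8769898 ]
```

View pics/v13.png

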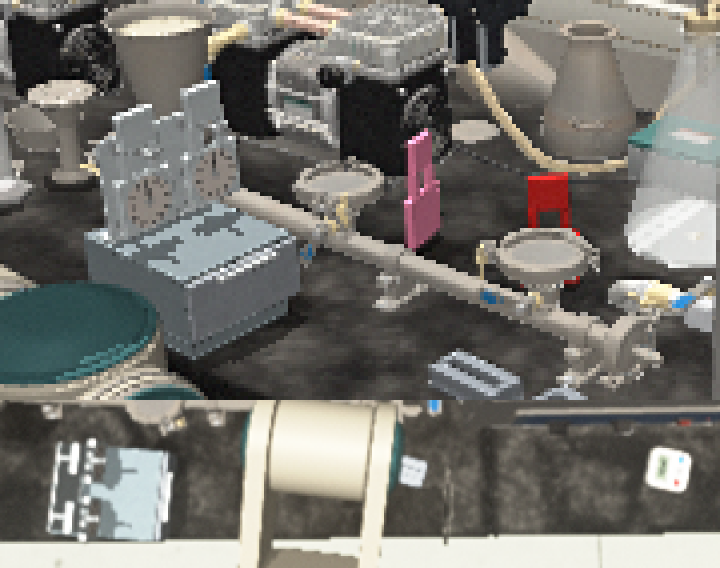

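```bash
python3 -m inch '[[0.53,[0,0,0],[0,0,0]],[0.53,[0,0,0],[0,0,0]],[0.53,[0,0,0],[0,0,0]],[0.53,[0,0,0],[0,0,0]]]'; python3 -c "
from bench import robot
print(robot.close_job())"
```

```text
clock: 62.7
ee_pos: [411.4, -17.7, 337.7]
tcp_rot: [3.141, 0.0, -0.086]
contact_force: [-0.7, -0.5, 0.8]
gripper_width: 20.4
grasp_force: 0.0
the job is handed in; nothing more can be done
None
```

I handed the job in at 62.7 s: all five filters stand neck up in the drawer, which is pushed home to its stop, and both dials hang on their own hooks with the marked face outward; the hand-in call returned no verdict.

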